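# Zero the run counter and load the platform shaker

## Robot

A 6-joint arm with a two-finger parallel gripper is mounted at the origin on the work surface. World frame = base frame: x ahead of the robot, y to its left, z up, the work surface at z = 0. Lengths are in mm, angles in rad, forces in N, time in s.
With the tool pointing down it reaches from about 325 to 1000 mm from the base axis. Payload 5.1 kg.
Tool frame: the origin (TCP) lies at the very end of the fingers, on their centre line; the grasp point (between the pads) lies 19 mm behind it; z points along the fingers, y is the line along which they close (so a half turn about z gives the same grasp; the last joint's range is limited). The gripper opens to 85 mm and grips with 20 to 120 N. Pads are 22 mm wide; open, the fingers measure 114 mm over their backs; the gripper's body (76 mm by 85 mm) begins 54 mm behind the grasp point. The pads swing forward as they close: fully open they stand 13 mm farther back than shut.
Start: joints at [1.088, 0.124, 1.65, -0, 1.367, -0.083], TCP at [253.021, 598.719, 231.322] pointing down, gripper open.
Joint ranges: [-2.61, 2.61], [-1.02, 2.33], [0.03, 2.71], [-1.35, 4.49], [0.32, 2.68], [-2.91, 2.91]. Speed limits (rad/s): [2.57, 2.57, 3.14, 3.14, 3.14, 3.14].

## Interface

Orientations are given as a 3x3 rotation matrix whose columns are the frame's x, y, z axes.
In Python, from cell import * gives the robot as it stands.
- The arm moves only by the tool send_rows, never from a script. Its argument "series" is a list of rows, each an object of numbers: "wx", "wy", "wz": the turn, a rotation vector about the world's x, y, z in degrees; "dx", "dy", "dz": the shift along the world's x, y, z in mm; "gripper": the opening, from 0 (shut) to 1 (fully open). In form: [{"wx": .., "wy": .., "wz": .., "dx": .., "dy": .., "dz": .., "gripper": ..}, ...]. A call has 1 to 5 rows; each row is the pose to reach, as a shift and turn from the pose commanded when the call began; what a row does not reach only later rows make up. A row lasts 1/8 s, in which the tool goes at most 62.5 mm and 10.7 degrees, less where a joint would pass 70% of its speed; a pose out of reach is approached as far as the arm can. A call with a gripper value outside its range is refused whole. The fingers move at their own pace and stop on an object; "squeeze" is the grip in N (left out, the last holds). Time passes only in rows, so rows that repeat a pose let the fingers close. It gives the time, the measured TCP pose, the force, the opening and the grip force at its end, in the units of the state.
- read_state(): the state, without advancing time (a new reading comes with each control period).
- snapshot(name): name is "side" or "top"; returns a dict with "frame" (400x640x3 uint8, red, green, blue), "fx", "fy", "cx", "cy" (pixels), "eye" and "orientation" of the camera in the world. Camera axes: x right, y down, z forward; pixel columns grow to the right and rows downward; lengths in mm; the calibration is good to about 2 mm. A picture is of the moment at which its call begins. There is no depth.
- job_done(): hands the job in; it is judged then, once.
Trained networks look in the newest picture that a camera, given by its name, has taken for a name from the list of things; names that differ only in an ending like _2 or _b are one class to them, and where a whole thing is asked for, a point or a joint stands for the part that bears it (a point fixed in the world has none). Each returns a list of dicts, best first, with "score" (0 to 1); they miss things now and then, are a little off and sometimes report something else, mostly with a low value. They report only what shows in the picture. A call takes as long as a camera call. They do not tell look-alikes from the thing itself.
- look_for(camera, label): "box" ([left, top, right, bottom] as shares, 0 to 1, of the picture: columns of its width, rows of its height, round what is visible of it).
- masks_of(camera, label): "mask" (400x640 bool, what is visible of it) and "box" ([left, top, right, bottom] as shares, 0 to 1, of the picture: columns of its width, rows of its height, round what is visible of it).
The state is a dict: "t": time; "q": joint angles; "qvel": joint speeds; "effort": joint torques, N m; "position": TCP position; "tcp_rot": TCP orientation; "ft_force": force on the tool from outside, world axes, zero at the start; "wrist_torque": the same for the moment, N m; "opening": opening from 0.0 (shut) to 1.0 (fully open); "finger_force": force on a finger pad.
Only numpy, scipy, OpenCV 4.12 (cv2) and the standard library are available. Lean on these libraries where they do the work, as an engineer would, in place of code of your own. Each camera call takes 0.05 s, during which the arm holds its last target. There are 200 camera calls.

## Task

Get the bench shaker ready for its next run: turn the run counter's wing knob back to its zero stop, unlock the clamp bar's lock ring and slide the bar fully open, and stand every capped jar from the steel tray upright in one row on the platform between the two padded bars. Then slide the clamp bar fully home so that it holds the jars, and after that turn the lock ring back to its locked stop. Leave the round speed dial as it is set, and do not disturb the other things on the bench.

Things in the scene. Friction and masses are not known exactly. Their poses are not given: they have to be found in the camera images.
- shaker: Bench platform shaker, fixed, white, 250 (x) x 435 (y) mm; origin under its centre, x from the robot side to the far side, y left, z up; turned by up to 0.1 rad. Right part: aluminium platform that stands still, top 94 mm above the bench, y -223 to +92 mm, rails along x (tops at 106 mm). Left part: grey control deck, top 98 mm, with run counter (nearer the robot) and speed dial.
- back_bar (a point): Middle of the front face of the fixed padded back bar: shaker frame x = +68, y = -47, z = 114 mm, axes as the shaker's. The bar runs along y, 254 mm long, 14 x 14 mm in section, top 121 mm above the bench. The jars stand against its near (-x) side.
- row (a point): Middle of the jars' row on the platform's top: shaker frame x +44, y -35, z 94 mm; axes as the shaker's. Room for four jars along y, centres -90 to +90 mm from here. Back bar's face at x = +24 mm from here; clamp bar's face at -24 mm when home (48 mm gap, jars 46 mm), -110 mm when open. A jar set a little too near the robot is pushed into line as the clamp bar comes home.
- counter (a joint): Run counter's pointer knob, rad: 0 at its zero stop (pointer towards the shaker's -x, at the thickest mark, beside the small steel pin on the white dial), growing clockwise from above up to 5.2; so it is zeroed by turning anticlockwise. It stays where it is left; about 0.05 N m turns it. Starts between 2.2 and 5.0.
- counter_grip (a point): On the counter knob's vertical axis, 119 mm above the bench, mid height of its black wing: a bar 40 mm long, 10 mm thick, 108 to 129 mm above the bench, pinched across its thickness. The point turns with the knob: wing along its x, pointer on its -x side. Below is a skirt of 18 mm radius, top at 109 mm; the pin (34 mm from the axis) reaches 108 mm, the dial's radius is 41 mm.
- speed (a joint): Angle of the speed dial, rad. To be left as it is.
- speed_mark (a point): White mark near the rim of the speed dial's top. The dial is a round black knob 32 mm across, top 117 mm above the bench, its axis 95 mm beyond the counter's (shaker +x). Leave it alone.
- bar (a joint): Travel of the padded clamp bar along the shaker's +x, m: 0 fully open (near the robot), 0.086 home at its stop. About 2 N moves it and it stays where it is left; it can be opened only with the lock ring unlocked. Starts home and locked.
- bar_mid (a point): Middle of the clamp bar's top face, 121 mm above the bench; moves with the bar. Section 14 x 14 mm, 252 mm long along y (126 mm either way). Its right end is carried by the carriage with the lock ring, its left end by an aluminium shoe (top 119 mm above the bench). It may also be pushed from behind (-x side) with closed fingers.
- lock (a joint): Lock ring, rad: 0 fully unlocked, growing anticlockwise from above to the locked stop at 1.1, where it starts. About 0.06 N m turns it. A steel tongue under it points near the shaker's -x when unlocked and between -x and -y when locked, square to a fixed keeper block. Above 0.5 rad it catches the block when the bar moves; it locks only with the bar home (within 1.5 mm).
- lock_grip (a point): On the lock ring's vertical axis, mid height, 134 mm above the bench: dark knurled ring 38 mm across, 20 mm high (124 to 144 mm above the bench), on the carriage at the clamp bar's right end, its post 6 mm higher. Pinch it across any diameter from above; held so, it also slides the bar. Turns with the ring, moves with the bar; shaker y -190 mm. Keeper and tongue stay below 123 mm.
- tray: Shallow steel tray, fixed, 210 x 210 mm, rim 18 mm high, floor 3 mm thick; origin under its centre. The jars wait on it.
- jar1: Amber sample jar, upright at first, with a white ribbed screw cap: body 46 mm across, cap 48 mm across from 44 to 62 mm above its base, 62 mm high in all, about 110 g (0.08 to 0.15 kg); origin at the centre of its underside, z up. Pinch it by the cap from above. Two to four of the four jars are present.
- jar2: Amber sample jar, upright at first, with a white ribbed screw cap: body 46 mm across, cap 48 mm across from 44 to 62 mm above its base, 62 mm high in all, about 110 g (0.08 to 0.15 kg); origin at the centre of its underside, z up. Pinch it by the cap from above. Two to four of the four jars are present.
- jar3: Amber sample jar, upright at first, with a white ribbed screw cap: body 46 mm across, cap 48 mm across from 44 to 62 mm above its base, 62 mm high in all, about 110 g (0.08 to 0.15 kg); origin at the centre of its underside, z up. Pinch it by the cap from above. Two to four of the four jars are present.
- jar4: Amber sample jar, upright at first, with a white ribbed screw cap: body 46 mm across, cap 48 mm across from 44 to 62 mm above its base, 62 mm high in all, about 110 g (0.08 to 0.15 kg); origin at the centre of its underside, z up. Pinch it by the cap from above. Two to four of the four jars are present.
- wash_bottle: White wash bottle, 68 mm across, 185 mm high, loose; origin under its centre. Bystander.
- wipes: White wipes canister with a blue lid, 92 mm across, 175 mm high, loose; origin under its centre. Bystander.
- tube_rack: Wooden test-tube rack with glass tubes, 75 x 220 mm, 127 mm high, loose; origin under its centre. Bystander.
Things that resemble listed ones, but are neither listed nor needed, are in the scene too. Leave any blue or green look-alike of the jar3 alone. Leave any brown look-alike of the jar1 alone.

How it is judged (in metres and radians):
On the way, in this order (a step that is already met when the one before it is completed fails the run):
1. the lock ring is unlocked and the clamp bar slid fully open (within 20 mm) (value of joint bar below 0.02 m and value of joint lock below 0.3 rad), for 0.1 s.
2. every jar stands upright in the row on the platform and the clamp bar is home against its stop (x of jar1 in the frame of row between -0.007 and 0.007 m and y of jar1 in the frame of row between -0.115 and 0.115 m and z of jar1 in the frame of row between -0.006 and 0.008 m and angle between each of jar1, jar2, jar3, jar4's own z axis and vertical below 0.12 rad and x of jar2 in the frame of row between -0.007 and 0.007 m and y of jar2 in the frame of row between -0.115 and 0.115 m and z of jar2 in the frame of row between -0.006 and 0.008 m and x of jar3 in the frame of row between -0.007 and 0.007 m and y of jar3 in the frame of row between -0.115 and 0.115 m and z of jar3 in the frame of row between -0.006 and 0.008 m and x of jar4 in the frame of row between -0.007 and 0.007 m and y of jar4 in the frame of row between -0.115 and 0.115 m and z of jar4 in the frame of row between -0.006 and 0.008 m and value of joint bar above 0.082 m), for 0.2 s.
3. with the bar home, the lock ring is turned to its locked stop (value of joint bar above 0.082 m and value of joint lock above 1 rad), for 0.2 s.
At the end, for the whole second after the job is handed in: Counter at its zero stop (within 0.08 rad); every jar present upright and at rest on the platform between the bars (within 7 mm of the row's line, 115 mm of its middle); clamp bar home (0.082 m or more); lock ring at its locked stop (1.0 rad or more); nothing held (all of step 3 and x of jar1 in the frame of row between -0.007 and 0.007 m and y of jar1 in the frame of row between -0.115 and 0.115 m and z of jar1 in the frame of row between -0.006 and 0.008 m and angle between each of jar1, jar2, jar3, jar4's own z axis and vertical below 0.12 rad and x of jar2 in the frame of row between -0.007 and 0.007 m and y of jar2 in the frame of row between -0.115 and 0.115 m and z of jar2 in the frame of row between -0.006 and 0.008 m and x of jar3 in the frame of row between -0.007 and 0.007 m and y of jar3 in the frame of row between -0.115 and 0.115 m and z of jar3 in the frame of row between -0.006 and 0.008 m and x of jar4 in the frame of row between -0.007 and 0.007 m and y of jar4 in the frame of row between -0.115 and 0.115 m and z of jar4 in the frame of row between -0.006 and 0.008 m and linear speed of each of jar1, jar2, jar3, jar4 below 0.02 m/s and value of joint counter below 0.08 rad); the robot touches nothing.
It fails at once if the speed dial is turned from its setting (distance of speed_mark from where it was at the start of the episode above 0.005 m).
It fails at once if the wash bottle, the wipes canister or the tube rack is disturbed (moved by more than 20 mm) (distance of any of wash_bottle, wipes, tube_rack from where it was at the start of the episode above 0.02 m).
Of jar1, jar2, jar3, jar4 only 2 to 4 are there at a start; the rules pass over those that are not, and their reading is None.
At some moment in a run one of jar1, jar2, jar3, jar4 may be knocked a few centimetres aside while the robot is not near it.
Once in a run the grip may slacken for a moment while it holds something.
It also fails if it takes over 210 s, if anything falls off the work surface, if the arm or the gripper's body presses on something with over 40 N, if the wrist force passes 120 N, or if a joint passes its speed limit or range.

## Working session

There is one attempt and no reset: what is moved stays moved. The work goes in short steps, Python scripts to look and compute and a tool call to move; the robot and the scene stay as the last step left them, time stands still between calls to the robot, and variables do not carry over. Pictures are saved under pics/ and viewed, at most 14 in all, crops included, and the job is handed in when it is done.

Besides the shell and the picture viewer there is one more tool, called after ">>>" as name(argument=value, ...) on one line, values as JSON. send_rows: Moves the arm, as the interface text tells. Its arguments: {"type":"object","properties":{"series":{"type":"array","items":{"type":"object","properties":{"wx":{"type":"number"},"wy":{"type":"number"},"wz":{"type":"number"},"dx":{"type":"number"},"dy":{"type":"number"},"dz":{"type":"number"},"gripper":{"type":"number"}}}},"squeeze":{"type":"number"}},"required":["series"]}

```bash
mkdir -p pics
cat > h.py <<'E'
from cell import *
import numpy as np, cv2
def snap(n,f=None):
    s=snapshot(n)
    if f: cv2.imwrite('pics/'+f,s['frame'][:,:,::-1])
    return s
def ray(s,u,v):
    d=np.array(s['orientation'])@np.array([(u-s['cx'])/s['fx'],(v-s['cy'])/s['fy'],1.])
    return np.array(s['eye'],float),d
def atz(s,u,v,z):
    e,d=ray(s,u,v); return e+d*(z-e[2])/d[2]
def tri(s1,p1,s2,p2):
    A=[];b=[]
    e1,d1=ray(s1,*p1);e2,d2=ray(s2,*p2)
    M=np.stack([d1,-d2],1); t=np.linalg.lstsq(M,e2-e1,rcond=None)[0]
    a=e1+d1*t[0];c=e2+d2*t[1]
    return (a+c)/2,np.linalg.norm(a-c)
def proj(s,P):
    c=np.array(s['orientation']).T@(np.asarray(P,float)-np.array(s['eye']))
    return s['cx']+s['fx']*c[0]/c[2], s['cy']+s['fy']*c[1]/c[2]
E
python3 - <<'E'
from h import *
np.set_printoptions(precision=3,suppress=True)
for n in('side','top'):
    s=snap(n,n+'0.png'); print(n,s['fx'],s['fy'],s['cx'],s['cy'],s['eye'],np.array(s['orientation']).tolist())
    for l in('shaker','tray','jar1','counter','speed','bar','lock','wash_bottle','wipes','tube_rack'):
        print(l,[(round(d['score'],2),(np.array(d['box'])*[640,400,640,400]).round(1).tolist()) for d in look_for(n,l)][:7])
print(read_state())
E
```

```text
side 438.83696226377697 438.83696226377697 322.2477432744255 205.6312722355868 [ 146.375 -585.81  1024.083] [[0.7704738887001058, -0.4841192500936101, 0.4147270650923784], [-0.6373235194541125, -0.5990102045974364, 0.48477366506315217], [0.013737480917575661, -0.6378207635981589, -0.770062306012378]]
shaker [(0.98, [169.3, 125.8, 333.9, 265.8])]
tray [(0.65, [286.1, 245.2, 401.9, 350.3])]
jar1 [(0.91, [306.3, 273.8, 326.6, 299.5]), (0.78, [331.8, 302.3, 352.7, 327.0]), (0.76, [337.1, 252.0, 357.9, 275.4]), (0.71, [406.6, 264.7, 425.3, 288.7]), (0.7, [363.4, 288.3, 382.6, 311.8]), (0.56, [360.9, 339.7, 385.7, 373.3])]
counter [(0.72, [196.8, 147.9, 212.5, 164.4])]
speed [(0.56, [339.2, 253.2, 357.2, 275.5]), (0.5, [222.5, 133.8, 236.6, 144.8])]
bar [(0.95, [230.5, 154.1, 305.7, 219.1]), (0.41, [331.5, 301.2, 352.6, 328.9])]
lock [(0.65, [287.6, 198.3, 304.2, 218.0])]
wash_bottle [(0.79, [331.1, 158.4, 363.6, 205.3])]
wipes [(0.85, [386.4, 192.5, 431.3, 257.9])]
tube_rack [(0.91, [291.1, 126.5, 348.4, 191.7]), (0.36, [338.1, 251.2, 358.6, 275.4])]
top 421.73323195230006 421.73323195230
[... 814 characters left out ...]

wash_bottle [(0.75, [301.7, 143.9, 327.5, 171.7]), (0.28, [356.6, 202.6, 430.6, 278.5])]
wipes [(0.98, [369.1, 126.5, 412.6, 171.3])]
tube_rack [(0.95, [222.3, 139.2, 303.9, 171.9])]
{'t': 1.1, 'q': array([ 1.088,  0.124,  1.65 , -0.   ,  1.367, -0.083]), 'qvel': array([ 0.001,  0.001, -0.001,  0.001, -0.001, -0.001]), 'effort': array([  0.001, -42.36 , -36.577,   0.   ,   0.001,   0.   ]), 'position': array([253.03 , 598.729, 231.34 ]), 'tcp_rot': array([[-0.921,  0.389,  0.   ],
       [ 0.389,  0.921,  0.   ],
       [-0.   ,  0.   , -1.   ]]), 'ft_force': array([-0.22 , -0.739,  0.053]), 'wrist_torque': array([-0.028, -0.039, -0.019]), 'finger_force': 0.0, 'opening': 0.9958480535042671}
```

View pics/top0.png

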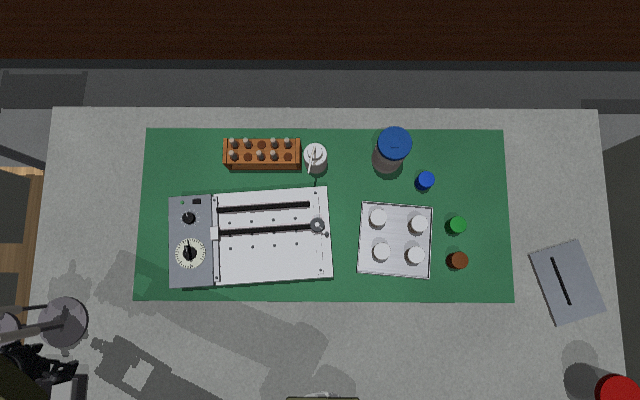

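View pics/side0.png

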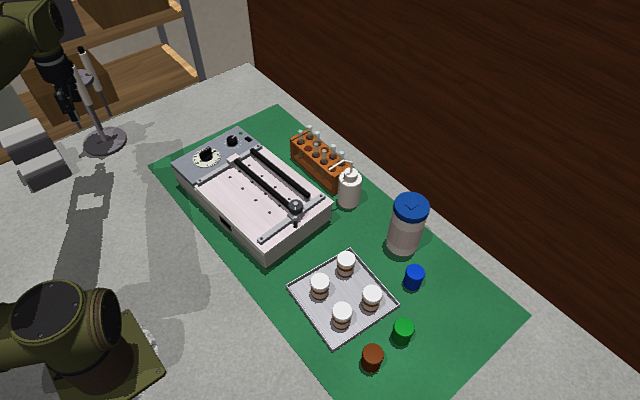

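The top view shows four white-capped jars on the tray at about (378,217), (416,224), (381,251) and (414,255). The three look-alikes stand outside it: blue (425,180), green (457,225) and brown (458,260). The jars meant are the four white-capped ones on the tray. The crop below confirms this and gives detail for measuring the shaker.

Run:
```python
from h import *
a=cv2.imread('pics/top0.png')[175:300,160:345]; cv2.imwrite('pics/c1.png',cv2.resize(a,None,fx=4,fy=4,interpolation=cv2.INTER_CUBIC))
a=cv2.imread('pics/side0.png')[120:280,165:365]; cv2.imwrite('pics/c2.png',cv2.resize(a,None,fx=3.7,fy=3.7,interpolation=cv2.INTER_CUBIC))
a=cv2.imread('pics/top0.png')[165:285,350:475]; b=cv2.imread('pics/side0.png')[240:375,280:430]
cv2.imwrite('pics/c3.png',np.hstack([cv2.resize(a,(400,400)),cv2.resize(b,(400,400))]))
st,ss=snapshot('top'),snapshot('side')
C={}
for n in('top','side'):
    C[n]=[]
    s=st if n=='top' else ss
    for d in masks_of(n,'jar1'):
        m=d['mask']; f=s['frame'].astype(int)
        w=m&(f.min(2)>120)&(f.max(2)-f.min(2)<40)
        v,u=np.nonzero(w); 
        if len(u)>20: C[n].append((u.mean(),v.mean(),len(u),d['score']))
    print(n,np.round(C[n],1).tolist())
for p in C['top']:
    for q in C['side']:
        X,e=tri(st,p[:2],ss,q[:2])
        if e<12 and 20<X[2]<90: print(np.round(p[:2]),np.round(q[:2]),X.round(1),round(e,1))
```

```text
top [[381.5, 250.6, 247.0, 0.8], [415.6, 254.3, 212.0, 0.7], [378.1, 216.8, 236.0, 0.7], [418.8, 223.0, 222.0, 0.5]]
side [[320.1, 281.3, 269.0, 0.9], [372.1, 293.1, 284.0, 0.7], [341.9, 310.2, 342.0, 0.6], [345.5, 258.4, 227.0, 0.6]]
[382. 251.] [320. 281.] [ 505.3 -163.7   58.3] 0.7
[416. 254.] [342. 310.] [ 495.5 -257.9   60.3] 0.3
[378. 217.] [346. 258.] [ 599.3 -154.7   61. ] 1.3
[419. 223.] [372. 293.] [ 583.4 -270.    58.9] 0.3
```

View pics/c1.png

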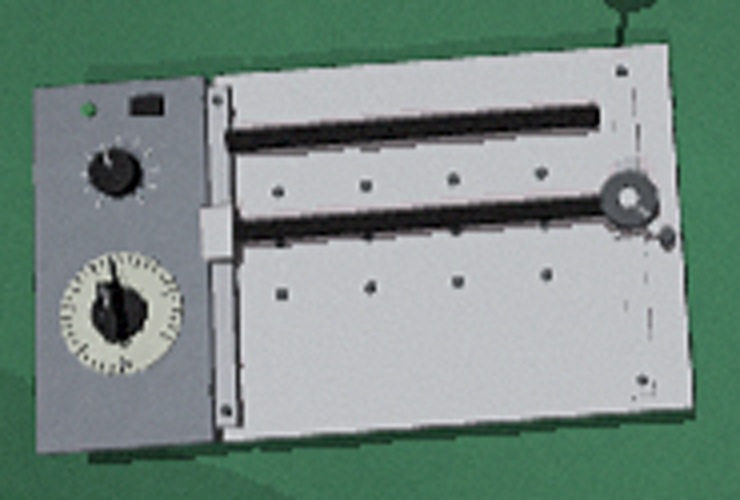

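View pics/c2.png

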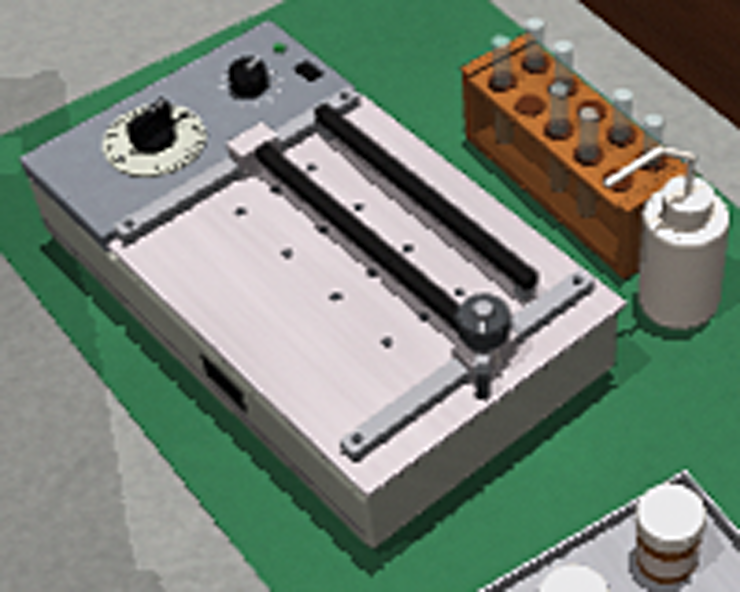

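View pics/c3.png

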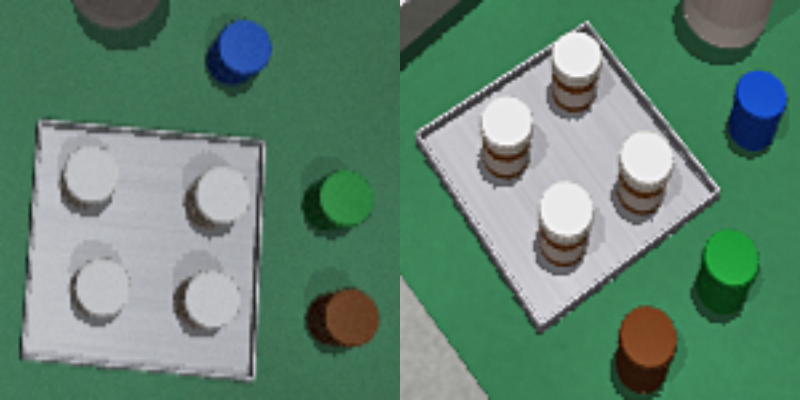

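The crops confirm four white-capped amber jars on the tray. In c1 the counter dial is at (122,314) with its pointer near the far side, the speed dial at (115,172), and the lock ring at (629,197).

Run:
```python
from h import *
from scipy.optimize import least_squares
st,ss=snapshot('top'),snapshot('side')
T=lambda x,y:((x+.5)/4-.5+160,(y+.5)/4-.5+175)
S=lambda x,y:((x+.5)/3.7-.5+165,(y+.5)/3.7-.5+120)
P={'lockpost':((629,197),(484,303)),'dial':((122,314),(158,138)),'speed':((115,172),(250,74)),
'bbL':((228,141),(320,112)),'bbR':((599,116),(530,280)),'decknL':((37,453),(22,160)),'deckfL':((35,90),(268,22)),
'platnR':((693,412),(366,492)),'platfR':((667,44),(626,298)),'shoe':((217,218),(253,137)),
'railRn':((643,380),(354,440)),'railRf':((622,72),(577,282)),'railLn':((226,411),(127,226)),'railLf':((218,100),(347,96))}
R={}
for k,(a,b) in P.items():
    X,e=tri(st,T(*a),ss,S(*b)); R[k]=X; print(k,X.round(1),round(e,1))
m={'bbL':(75,80,121),'bbR':(75,-174,121),'decknL':(-125,None,98),'deckfL':(125,None,98),'platnR':(-125,-223,94),'platfR':(125,-223,94),'lockpost':(None,-190,150)}
def res(p):
    c,s=np.cos(p[2]),np.sin(p[2]);r=[]
    for k,v in m.items():
        d=R[k][:2]-p[:2]; l=(c*d[0]+s*d[1],-s*d[0]+c*d[1])
        r+=[l[i]-v[i] for i in(0,1) if v[i] is not None]
    return r
o=least_squares(res,[500,150,0],loss='soft_l1',f_scale=2); p=o.x
print(p,np.round(res(p),1))
c,s=np.cos(p[2]),np.sin(p[2])
for k in R:
    d=R[k][:2]-p[:2]; print(k,round(c*d[0]+s*d[1],1),round(-s*d[0]+c*d[1],1),round(R[k][2],1))
```

```text
lockpost [568.6  15.5 155.4] 1.0
dial [494.5 356.2 102.9] 3.1
speed [588.6 363.4 113.8] 1.7
bbL [609.2 288.6 113.8] 0.5
bbR [627.2  37.4 118.1] 0.2
decknL [401.4 411.   93.8] 0.8
deckfL [646.4 428.6  96.2] 0.9
platnR [431.7 -27.7  98. ] 2.4
platfR [681.4  -8.6  99.5] 0.8
shoe [553.7 294.5 115.5] 7.3
railRn [450.    7.1 105.4] 3.3
railRf [659.9  22.4 105.5] 0.1
railLn [428.7 283.9 104.2] 1.8
railLf [639.7 298.1 106.7] 2.1
[5.39960396e+02 2.04191330e+02 7.41931656e-02] [ 0.3 -0.9 -0.4  1.2  2.1 -2.2 -0.1 -0.2  0.2  0.3 -0.3]
lockpost 14.6 -190.3 155.4
dial -34.0 154.9 102.9
speed 60.3 155.2 113.8
bbL 75.3 79.1 113.8
bbR 74.6 -172.8 118.1
decknL -122.9 216.5 93.8
deckfL 122.8 215.9 96.2
platnR -125.1 -223.2 98.0
platfR 125.2 -222.7 99.5
shoe 20.4 89.1 115.5
railRn -104.3 -189.9 105.4
railRf 106.2 -190.2 105.5
railLn -105.1 87.7 104.2
railLf 106.4 86.3 106.7
```

```bash
cat >> h.py <<'E'
SH=np.array([540.,204.2]);YAW=0.0742
def w(x,y):
    c,s=np.cos(YAW),np.sin(YAW); return SH+[c*x-s*y,s*x+c*y]
def rect(s,cx,cy,z,half,n=400):
    # orthorectified patch at height z: up=+x, left=+y
    k=np.linspace(half,-half,n); Y,X=np.meshgrid(cy+k,cx+k)
    uv=np.array([[proj(s,(X[i,j],Y[i,j],z)) for j in range(n)] for i in range(n)],np.float32)
    return cv2.remap(s['frame'],uv[...,0],uv[...,1],cv2.INTER_CUBIC)[:,:,::-1]
E
python3 - <<'E'
from h import *
c=w(-34.5,155); print(c,w(13.5,-190))
cv2.imwrite('pics/k.png',np.hstack([rect(snapshot(n),*c,129,45) for n in('top','side')]))
E
```

```text
[494.10447921 356.21595696] [567.54792112  15.72357696]
```

View pics/k.png

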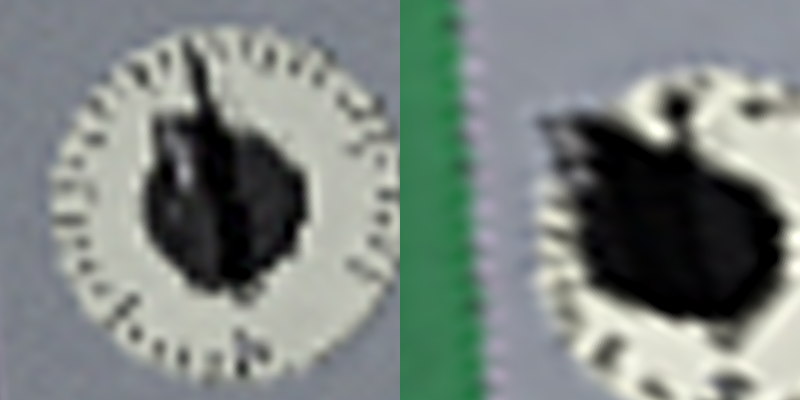

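The rectified patch shows the wing and pointer at about 0.26 rad to the left of +x (tip at pixel (188,42)), so the counter reads about 2.95. I'll do the knob first.

>>> send_rows(series=[{"dx":241,"dy":-242.5,"dz":-61,"wz":-53,"gripper":0.5},{"dx":241,"dy":-242.5,"dz":-61,"wz":-53,"gripper":0.5},{"dx":241,"dy":-242.5,"dz":-61,"wz":-53,"gripper":0.5},{"dx":241,"dy":-242.5,"dz":-61,"wz":-53,"gripper":0.5},{"dx":241,"dy":-242.5,"dz":-61,"wz":-53,"gripper":0.5}])

```text
invalid input
```

>>> send_rows(series=[{"wz":-10},{"wz":-20},{"wz":-30},{"wz":-40},{"wz":-50}])

```text
invalid input
```

>>> send_rows(series=[{"wz":-10},{"wz":-20},{"wz":-30},{"wz":-39},{"wz":-39}])

```text
invalid input
```

```bash
python3 -c "
from h import *
s=read_state();R=s['tcp_rot'];print(s['position'],np.arctan2(R[1,0],R[0,0]),s['opening'],s['q'])"
```

```text
[253.004162   598.71789297 231.30121324] 2.7418294869464233 0.9990589651144445 [ 1.08842812e+00  1.23821958e-01  1.65031145e+00 -1.39299908e-05
  1.36751060e+00 -8.26022259e-02]
```

>>> send_rows(series=[{"wx":0,"wy":0,"wz":-10,"dx":50,"dy":-50,"dz":-12,"gripper":0.5},{"wx":0,"wy":0,"wz":-20,"dx":90,"dy":-90,"dz":-24,"gripper":0.5},{"wx":0,"wy":0,"wz":-30,"dx":130,"dy":-130,"dz":-36,"gripper":0.5},{"wx":0,"wy":0,"wz":-40,"dx":170,"dy":-170,"dz":-48,"gripper":0.5},{"wx":0,"wy":0,"wz":-50,"dx":210,"dy":-210,"dz":-60,"gripper":0.5}], squeeze=40)

```text
t: 2.12
position: [464.2, 387.3, 171.2]
tcp_rot: [[-0.288, 0.958, 0.001], [0.958, 0.288, 0.0], [0.0, 0.001, -1.0]]
ft_force: [-0.1, 0.3, -1.0]
opening: 0.506
finger_force: 0.0
```

>>> send_rows(series=[{"wx":0,"wy":0,"wz":-10,"dx":30,"dy":-31,"dz":0,"gripper":0.4},{"wx":0,"wy":0,"wz":-20,"dx":30,"dy":-31,"dz":0,"gripper":0.4},{"wx":0,"wy":0,"wz":-30,"dx":30,"dy":-31,"dz":0,"gripper":0.4},{"wx":0,"wy":0,"wz":-40,"dx":30,"dy":-31,"dz":0,"gripper":0.4},{"wx":0,"wy":0,"wz":-50,"dx":30,"dy":-31,"dz":0,"gripper":0.4}])

```text
t: 2.75
position: [493.1, 357.6, 171.4]
tcp_rot: [[0.548, 0.836, 0.0], [0.836, -0.548, 0.0], [0.0, 0.0, -1.0]]
ft_force: [0.0, 0.4, -0.5]
opening: 0.402
finger_force: 0.0
```

>>> send_rows(series=[{"wx":0,"wy":0,"wz":-10,"dx":0,"dy":0,"dz":-10,"gripper":0.4},{"wx":0,"wy":0,"wz":-20,"dx":0,"dy":0,"dz":-20,"gripper":0.4},{"wx":0,"wy":0,"wz":-30,"dx":0,"dy":0,"dz":-26,"gripper":0.4},{"wx":0,"wy":0,"wz":-40,"dx":0,"dy":0,"dz":-26,"gripper":0.4},{"wx":0,"wy":0,"wz":-42,"dx":0,"dy":0,"dz":-26,"gripper":0.4}])

```text
t: 3.38
position: [493.0, 357.7, 145.3]
tcp_rot: [[0.965, 0.261, -0.0], [0.261, -0.965, -0.0], [-0.0, 0.0, -1.0]]
ft_force: [0.7, 0.3, 0.7]
opening: 0.405
finger_force: 0.0
```

Run:
```python
from h import *
s=read_state();R=s['tcp_rot'];print(s['position'],np.arctan2(R[1,0],R[0,0]),s['opening'],s['q'])
c=w(-34.5,155)
cv2.imwrite('pics/k2.png',np.hstack([rect(snapshot('top'),*c,129,80),cv2.resize(snapshot('side')['frame'][90:210,140:260,::-1],(400,400))]))
```

```text
[493.0171517  357.71310239 145.29112831] 0.2635863046733521 0.40513443522008524 [ 5.39580038e-01  1.02829091e-01  1.82217349e+00 -3.64152758e-05
  1.21664774e+00  1.84680269e+00]
```

View pics/k2.png

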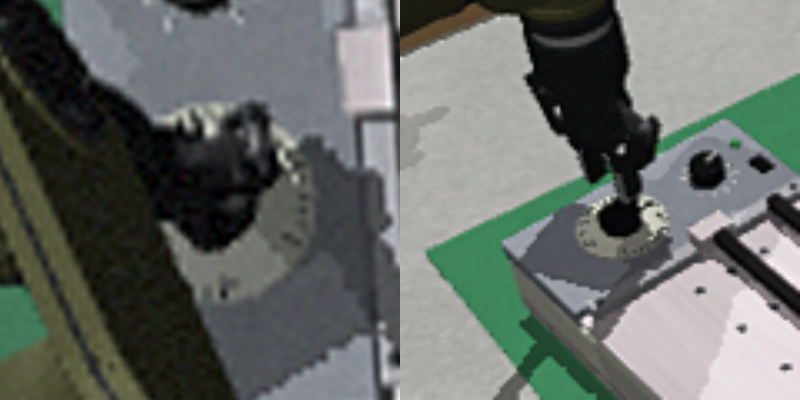

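The gripper sits over the wing and is aligned with it (side panel, knob at about (620,215)). I'll descend and pinch.

>>> send_rows(series=[{"wx":0,"wy":0,"wz":0,"dx":1,"dy":-1.5,"dz":-12,"gripper":0.4},{"wx":0,"wy":0,"wz":0,"dx":1,"dy":-1.5,"dz":-24,"gripper":0.4},{"wx":0,"wy":0,"wz":0,"dx":1,"dy":-1.5,"dz":-32,"gripper":0.3},{"wx":0,"wy":0,"wz":0,"dx":1,"dy":-1.5,"dz":-32,"gripper":0.05},{"wx":0,"wy":0,"wz":0,"dx":1,"dy":-1.5,"dz":-32,"gripper":0.0}], squeeze=30)

```text
t: 4.1
position: [491.7, 358.7, 111.0]
tcp_rot: [[0.966, 0.26, -0.004], [0.26, -0.966, 0.005], [-0.003, -0.006, -1.0]]
ft_force: [-2.1, 11.1, -8.9]
opening: 0.106
finger_force: 34.0
```

>>> send_rows(series=[{"wx":0,"wy":0,"wz":0,"dx":0,"dy":0,"dz":0,"gripper":0.0},{"wx":0,"wy":0,"wz":0,"dx":0,"dy":0,"dz":0,"gripper":0.0},{"wx":0,"wy":0,"wz":5,"dx":0,"dy":0,"dz":0,"gripper":0.0}])

```text
t: 4.47
position: [491.8, 358.6, 111.0]
tcp_rot: [[0.938, 0.346, -0.004], [0.346, -0.938, 0.005], [-0.002, -0.006, -1.0]]
ft_force: [-1.3, 10.3, -9.0]
opening: 0.106
finger_force: 34.0
```

>>> send_rows(series=[{"wx":0,"wy":0,"wz":0,"dx":-1,"dy":2.5,"dz":1,"gripper":0.0},{"wx":0,"wy":0,"wz":10,"dx":-1,"dy":2.5,"dz":1,"gripper":0.0},{"wx":0,"wy":0,"wz":20,"dx":-1,"dy":2.5,"dz":1,"gripper":0.0},{"wx":0,"wy":0,"wz":30,"dx":-1,"dy":2.5,"dz":1,"gripper":0.0}])

```text
t: 4.97
position: [491.9, 358.7, 111.0]
tcp_rot: [[0.637, 0.771, -0.002], [0.771, -0.637, -0.0], [-0.002, -0.002, -1.0]]
ft_force: [2.5, 4.4, -12.2]
opening: 0.108
finger_force: 33.5
```

>>> send_rows(series=[{"wx":0,"wy":0,"wz":10,"dx":-0.5,"dy":0,"dz":-1.5,"gripper":0.0},{"wx":0,"wy":0,"wz":20,"dx":-0.5,"dy":0,"dz":-1.5,"gripper":0.0},{"wx":0,"wy":0,"wz":30,"dx":-0.5,"dy":0,"dz":-1.5,"gripper":0.0},{"wx":0,"wy":0,"wz":40,"dx":-0.5,"dy":0,"dz":-1.5,"gripper":0.0},{"wx":0,"wy":0,"wz":50,"dx":-0.5,"dy":0,"dz":-1.5,"gripper":0.0}])

```text
t: 5.6
position: [492.1, 358.8, 111.0]
tcp_rot: [[-0.181, 0.983, -0.001], [0.983, 0.181, 0.0], [0.0, -0.001, -1.0]]
ft_force: [2.2, 3.0, -7.8]
opening: 0.11
finger_force: 34.1
```

>>> send_rows(series=[{"wx":0,"wy":0,"wz":10,"dx":0,"dy":0,"dz":0,"gripper":0.0},{"wx":0,"wy":0,"wz":20,"dx":0,"dy":0,"dz":0,"gripper":0.0},{"wx":0,"wy":0,"wz":30,"dx":0,"dy":0,"dz":0,"gripper":0.0},{"wx":0,"wy":0,"wz":40,"dx":0,"dy":0,"dz":0,"gripper":0.0},{"wx":0,"wy":0,"wz":50,"dx":0,"dy":0,"dz":0,"gripper":0.0}])

```text
t: 6.22
position: [492.3, 359.0, 111.0]
tcp_rot: [[-0.87, 0.494, -0.0], [0.494, 0.87, 0.001], [0.001, 0.001, -1.0]]
ft_force: [2.6, 3.6, -9.0]
opening: 0.11
finger_force: 34.1
```

>>> send_rows(series=[{"wx":0,"wy":0,"wz":10,"dx":0,"dy":0,"dz":0,"gripper":0.0},{"wx":0,"wy":0,"wz":20,"dx":0,"dy":0,"dz":0,"gripper":0.0},{"wx":0,"wy":0,"wz":28,"dx":0,"dy":0,"dz":0,"gripper":0.0},{"wx":0,"wy":0,"wz":33,"dx":0,"dy":0,"dz":0,"gripper":0.0},{"wx":0,"wy":0,"wz":33,"dx":0,"dy":0,"dz":0,"gripper":0.0}])

```text
t: 6.85
position: [492.3, 359.2, 111.0]
tcp_rot: [[-0.999, -0.054, -0.0], [-0.054, 0.999, 0.001], [0.0, 0.001, -1.0]]
ft_force: [1.7, 4.5, -9.3]
opening: 0.106
finger_force: 33.9
```

```bash
python3 -c "
from h import *
s=read_state();R=s['tcp_rot'];print(s['position'],np.arctan2(R[1,0],R[0,0]),s['wrist_torque'],s['effort'][5])"
```

```text
[492.28431166 359.1840501  111.01713495] -3.08782659739608 [ 8.66346911e-01 -6.64326467e-01  5.25719860e-04] -0.08449224522337317
```

>>> send_rows(series=[{"wx":0,"wy":0,"wz":3,"dx":0,"dy":0,"dz":0,"gripper":0.0},{"wx":0,"wy":0,"wz":5,"dx":0,"dy":0,"dz":0,"gripper":0.0},{"wx":0,"wy":0,"wz":5,"dx":0,"dy":0,"dz":0,"gripper":0.0}])

```text
t: 7.22
position: [492.3, 359.1, 111.1]
tcp_rot: [[-0.99, -0.138, -0.001], [-0.138, 0.99, 0.001], [0.0, 0.001, -1.0]]
ft_force: [3.5, 4.3, -10.6]
opening: 0.109
finger_force: 31.9
```

```bash
python3 -c "
from h import *
s=read_state();R=s['tcp_rot'];print(s['position'],np.arctan2(R[1,0],R[0,0]),s['wrist_torque'],s['effort'][5])"
```

```text
[492.28857289 359.06591057 111.1279678 ] -3.0028848803060497 [ 0.64659271 -0.59397816 -0.66938858] -0.7159125432372093
```

The torque rose to 0.67 N·m, so the knob is at its stop. I'll release and go up, then move to the lock ring.

>>> send_rows(series=[{"wx":0,"wy":0,"wz":0,"dx":0,"dy":0,"dz":0,"gripper":0.5},{"wx":0,"wy":0,"wz":0,"dx":0,"dy":0,"dz":0,"gripper":0.5},{"wx":0,"wy":0,"wz":0,"dx":0,"dy":0,"dz":30,"gripper":0.5},{"wx":0,"wy":0,"wz":0,"dx":0,"dy":0,"dz":80,"gripper":0.6},{"wx":0,"wy":0,"wz":0,"dx":0,"dy":-50,"dz":100,"gripper":0.7}])

```text
t: 7.85
position: [494.2, 310.7, 217.8]
tcp_rot: [[-0.99, -0.144, 0.006], [-0.144, 0.99, 0.003], [-0.007, 0.002, -1.0]]
ft_force: [0.5, -0.1, -0.1]
opening: 0.699
finger_force: 0.0
```

```bash
python3 -c "
from h import *
s=read_state();print(s['position'],s['q'],s['ft_force'])"
```

```text
[494.16211081 310.66351042 217.83362661] [ 4.69230950e-01 -1.70531415e-02  1.81981076e+00  9.52915427e-05
  1.33151910e+00 -1.24639923e+00] [ 0.49906038 -0.07781061 -0.12232224]
```

>>> send_rows(series=[{"wx":0,"wy":0,"wz":-6,"dx":15,"dy":-58,"dz":0,"gripper":0.75},{"wx":0,"wy":0,"wz":-13,"dx":30,"dy":-116,"dz":-5,"gripper":0.75},{"wx":0,"wy":0,"wz":-20,"dx":45,"dy":-175,"dz":-15,"gripper":0.75},{"wx":0,"wy":0,"wz":-27,"dx":60,"dy":-233,"dz":-25,"gripper":0.75},{"wx":0,"wy":0,"wz":-31,"dx":74,"dy":-291,"dz":-35,"gripper":0.75}])

```text
t: 8.48
position: [567.1, 15.7, 178.7]
tcp_rot: [[-0.92, 0.392, 0.002], [0.392, 0.92, -0.0], [-0.002, 0.001, -1.0]]
ft_force: [1.1, -0.1, -0.3]
opening: 0.747
finger_force: 0.0
```

>>> send_rows(series=[{"wx":0,"wy":0,"wz":0,"dx":0,"dy":0,"dz":0,"gripper":0.75},{"wx":0,"wy":0,"wz":0,"dx":0,"dy":0,"dz":0,"gripper":0.75}])

```text
t: 8.72
position: [566.6, 17.8, 178.3]
tcp_rot: [[-0.921, 0.39, 0.0], [0.39, 0.921, 0.0], [-0.0, 0.0, -1.0]]
ft_force: [-0.2, -0.4, 1.1]
opening: 0.75
finger_force: 0.0
```

Run:
```python
from h import *
s=read_state();R=s['tcp_rot'];print(s['position'],np.arctan2(R[1,0],R[0,0]),s['opening'],s['q'])
c=w(-34.5,155)
cv2.imwrite('pics/k3.png',np.hstack([rect(snapshot('top'),*c,129,60),cv2.resize(snapshot('side')['frame'][110:230,220:340,::-1],(400,400))]))
```

```text
[566.61876682  17.77706246 178.34754176] 2.7413982288693517 0.7503678606102381 [-6.34850222e-02 -1.98256204e-02  1.89057639e+00  3.37803098e-04
  1.27040206e+00 -1.23418688e+00]
```

View pics/k3.png

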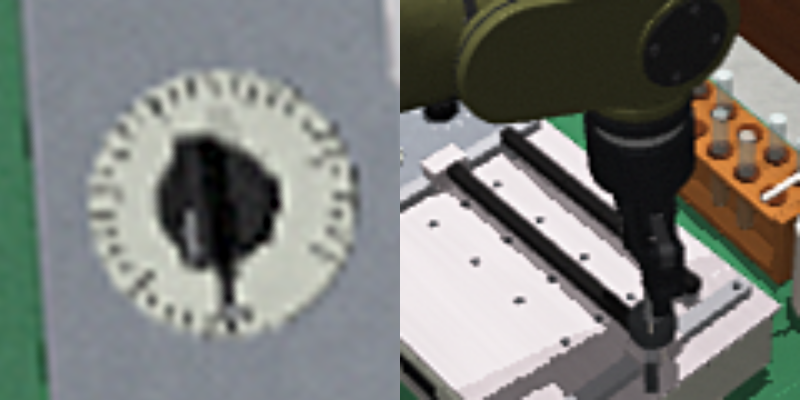

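The counter pointer is on the zero mark (227,310), and the fingers are over the lock ring. I'll descend and grip.

>>> send_rows(series=[{"wx":0,"wy":0,"wz":0,"dx":0,"dy":-1,"dz":-20,"gripper":0.75},{"wx":0,"wy":0,"wz":0,"dx":0,"dy":-1,"dz":-40,"gripper":0.75},{"wx":0,"wy":0,"wz":0,"dx":0,"dy":-1,"dz":-53,"gripper":0.75},{"wx":0,"wy":0,"wz":0,"dx":0,"dy":-1,"dz":-54,"gripper":0.75},{"wx":0,"wy":0,"wz":0,"dx":0,"dy":-1,"dz":-54,"gripper":0.4}], squeeze=30)

```text
t: 9.45
position: [566.7, 16.7, 123.9]
tcp_rot: [[-0.921, 0.389, 0.0], [0.389, 0.921, -0.0], [-0.0, 0.0, -1.0]]
ft_force: [-0.2, -0.4, 0.8]
opening: 0.553
finger_force: 0.0
```

>>> send_rows(series=[{"wx":0,"wy":0,"wz":0,"dx":0,"dy":0,"dz":0,"gripper":0.3},{"wx":0,"wy":0,"wz":0,"dx":0,"dy":0,"dz":0,"gripper":0.3},{"wx":0,"wy":0,"wz":0,"dx":0,"dy":0,"dz":0,"gripper":0.3}])

```text
t: 9.82
position: [567.0, 16.4, 124.7]
tcp_rot: [[-0.921, 0.389, 0.001], [0.389, 0.921, -0.001], [-0.001, -0.0, -1.0]]
ft_force: [-1.5, -1.5, 3.2]
opening: 0.435
finger_force: 30.6
```

Well centred. I'll turn the ring clockwise 63°.

>>> send_rows(series=[{"wx":0,"wy":0,"wz":-10,"dx":0,"dy":0,"dz":0,"gripper":0.3},{"wx":0,"wy":0,"wz":-20,"dx":0,"dy":0,"dz":0,"gripper":0.3},{"wx":0,"wy":0,"wz":-30,"dx":0,"dy":0,"dz":0,"gripper":0.3},{"wx":0,"wy":0,"wz":-40,"dx":0,"dy":0,"dz":0,"gripper":0.3},{"wx":0,"wy":0,"wz":-50,"dx":0,"dy":0,"dz":0,"gripper":0.3}])

```text
t: 10.45
position: [566.9, 16.4, 124.7]
tcp_rot: [[-0.289, 0.957, 0.001], [0.957, 0.289, -0.001], [-0.001, 0.001, -1.0]]
ft_force: [-1.1, -1.5, 2.9]
opening: 0.435
finger_force: 30.7
```

>>> send_rows(series=[{"wx":0,"wy":0,"wz":-7,"dx":0,"dy":0,"dz":0,"gripper":0.3},{"wx":0,"wy":0,"wz":-12,"dx":0,"dy":0,"dz":0,"gripper":0.3},{"wx":0,"wy":0,"wz":-15,"dx":0,"dy":0,"dz":0,"gripper":0.3},{"wx":0,"wy":0,"wz":-15,"dx":0,"dy":0,"dz":0,"gripper":0.3}])

```text
t: 10.95
position: [566.9, 16.4, 124.7]
tcp_rot: [[-0.037, 0.999, 0.001], [0.999, 0.037, -0.001], [-0.001, 0.001, -1.0]]
ft_force: [-1.8, -2.2, 5.1]
opening: 0.431
finger_force: 30.8
```

```bash
python3 -c "
from h import *
s=read_state();R=s['tcp_rot'];print(s['position'],np.arctan2(R[1,0],R[0,0]),s['wrist_torque'],s['effort'][5],s['ft_force'])"
```

```text
[566.92651091  16.40814217 124.65655576] 1.607986989946869 [-0.34821695  0.31101241  0.09750419] 0.13404864817857742 [-1.84649637 -2.15544614  5.05144083]
```

>>> send_rows(series=[{"wx":0,"wy":0,"wz":2,"dx":-15,"dy":-1.1,"dz":0,"gripper":0.3},{"wx":0,"wy":0,"wz":2,"dx":-32,"dy":-2.4,"dz":0,"gripper":0.3},{"wx":0,"wy":0,"wz":2,"dx":-50,"dy":-3.7,"dz":0,"gripper":0.3},{"wx":0,"wy":0,"wz":2,"dx":-68,"dy":-5,"dz":0,"gripper":0.3},{"wx":0,"wy":0,"wz":2,"dx":-84,"dy":-6.2,"dz":0,"gripper":0.3}])

```text
t: 11.58
position: [483.5, 9.9, 124.7]
tcp_rot: [[-0.072, 0.997, 0.004], [0.997, 0.072, -0.001], [-0.002, 0.004, -1.0]]
ft_force: [1.9, -3.2, 1.5]
opening: 0.429
finger_force: 32.1
```

>>> send_rows(series=[{"wx":0,"wy":0,"wz":0,"dx":-2,"dy":0,"dz":0,"gripper":0.3},{"wx":0,"wy":0,"wz":0,"dx":-2,"dy":0,"dz":0,"gripper":0.3}])

```text
t: 11.82
position: [481.2, 9.8, 124.7]
tcp_rot: [[-0.072, 0.997, 0.002], [0.997, 0.072, -0.002], [-0.002, 0.002, -1.0]]
ft_force: [-1.6, -4.6, 4.6]
opening: 0.427
finger_force: 32.3
```

The bar is open. I'll release, lift off and move clear to look at the jars again.

>>> send_rows(series=[{"wx":0,"wy":0,"wz":0,"dx":0,"dy":0,"dz":0,"gripper":0.7},{"wx":0,"wy":0,"wz":0,"dx":0,"dy":0,"dz":0,"gripper":0.7},{"wx":0,"wy":0,"wz":0,"dx":0,"dy":0,"dz":30,"gripper":0.8},{"wx":0,"wy":0,"wz":0,"dx":-40,"dy":0,"dz":70,"gripper":0.8},{"wx":0,"wy":0,"wz":0,"dx":-90,"dy":0,"dz":80,"gripper":0.8}])

```text
t: 12.45
position: [391.2, 10.7, 206.7]
tcp_rot: [[-0.072, 0.997, 0.004], [0.997, 0.072, 0.0], [0.0, 0.004, -1.0]]
ft_force: [-0.7, -0.6, 1.3]
opening: 0.802
finger_force: 0.0
```

```bash
cat >> h.py <<'E'
def jars():
    st,ss=snapshot('top'),snapshot('side'); C={}
    for n,s in(('top',st),('side',ss)):
        C[n]=[]
        for d in masks_of(n,'jar1'):
            f=s['frame'].astype(int); m=d['mask']&(f.min(2)>110)&(f.max(2)-f.min(2)<40)
            v,u=np.nonzero(m)
            if len(u)>60: C[n].append((u.mean(),v.mean()))
    out=[]
    for p in C['top']:
        for q in C['side']:
            X,e=tri(st,p,ss,q)
            if e<5 and 20<X[2]<180: out.append((np.round(X,1).tolist(),round(e,1),np.round(p).tolist(),np.round(q).tolist()))
    return out,st,ss
E
python3 - <<'E'
from h import *
s=read_state();print(s['position'])
o,st,ss=jars()
for x in o: print(x)
print('wash',atz(st,315,150,170),'rows',[w(38,-35+k).round(1).tolist() for k in(-84,-28,28,84)])
E
```

```text
[391.24295686  10.74061049 206.66910656]
([493.9, -258.6, 54.6], np.float64(1.6), [416.0, 255.0], [341.0, 312.0])
([583.3, -270.7, 51.0], np.float64(1.8), [419.0, 223.0], [371.0, 295.0])
([600.0, -155.1, 49.1], np.float64(1.7), [378.0, 217.0], [345.0, 261.0])
([504.1, -164.2, 52.8], np.float64(1.5), [382.0, 251.0], [319.0, 283.0])
wash [762.17527039  22.14019177 170.        ] rows [[586.7, 88.3], [582.6, 144.2], [578.4, 200.0], [574.3, 255.9]]
```

>>> send_rows(series=[{"wx":0,"wy":0,"wz":0,"dx":25,"dy":-50,"dz":0,"gripper":0.8},{"wx":0,"wy":0,"wz":0,"dx":55,"dy":-100,"dz":-20,"gripper":0.8},{"wx":0,"wy":0,"wz":0,"dx":90,"dy":-145,"dz":-60,"gripper":0.8},{"wx":0,"wy":0,"wz":0,"dx":114,"dy":-174,"dz":-100,"gripper":0.8},{"wx":0,"wy":0,"wz":0,"dx":114,"dy":-174,"dz":-110,"gripper":0.8}])

```text
t: 13.28
position: [503.3, -164.3, 87.2]
tcp_rot: [[-0.069, 0.998, -0.01], [0.998, 0.069, 0.005], [0.005, -0.01, -1.0]]
ft_force: [0.1, 0.8, 0.1]
opening: 0.801
finger_force: 0.0
```

>>> send_rows(series=[{"wx":0,"wy":0,"wz":0,"dx":0,"dy":0,"dz":0,"gripper":0.8}])

```text
t: 13.4
position: [503.8, -162.8, 91.6]
tcp_rot: [[-0.071, 0.997, -0.004], [0.997, 0.071, 0.002], [0.003, -0.004, -1.0]]
ft_force: [-0.3, -0.2, -0.1]
opening: 0.799
finger_force: 0.0
```

>>> send_rows(series=[{"wx":0,"wy":0,"wz":0,"dx":0.5,"dy":-1,"dz":-25,"gripper":0.8},{"wx":0,"wy":0,"wz":0,"dx":0.5,"dy":-1,"dz":-45,"gripper":0.8},{"wx":0,"wy":0,"wz":0,"dx":0.5,"dy":-1,"dz":-58,"gripper":0.8},{"wx":0,"wy":0,"wz":0,"dx":0.5,"dy":-1,"dz":-58,"gripper":0.4},{"wx":0,"wy":0,"wz":0,"dx":0.5,"dy":-1,"dz":-58,"gripper":0.4}], squeeze=40)

```text
t: 14.02
position: [505.9, -164.6, 37.2]
tcp_rot: [[-0.072, 0.997, 0.002], [0.997, 0.072, -0.001], [-0.001, 0.002, -1.0]]
ft_force: [0.0, 0.2, -0.7]
opening: 0.548
finger_force: 41.1
```

>>> send_rows(series=[{"wx":0,"wy":0,"wz":0,"dx":0,"dy":0,"dz":0,"gripper":0.4},{"wx":0,"wy":0,"wz":0,"dx":0,"dy":0,"dz":0,"gripper":0.4},{"wx":0,"wy":0,"wz":0,"dx":0,"dy":0,"dz":2,"gripper":0.4}])

```text
t: 14.4
position: [505.0, -164.5, 38.0]
tcp_rot: [[-0.071, 0.997, -0.0], [0.997, 0.071, -0.0], [-0.0, -0.0, -1.0]]
ft_force: [0.7, 1.3, -1.4]
opening: 0.547
finger_force: 41.1
```

>>> send_rows(series=[{"wx":0,"wy":0,"wz":0,"dx":0,"dy":0,"dz":20,"gripper":0.4},{"wx":0,"wy":0,"wz":0,"dx":0,"dy":0,"dz":60,"gripper":0.4},{"wx":0,"wy":0,"wz":0,"dx":0,"dy":0,"dz":115,"gripper":0.4},{"wx":0,"wy":0,"wz":0,"dx":0,"dy":10,"dz":165,"gripper":0.4},{"wx":0,"wy":0,"wz":0,"dx":8,"dy":50,"dz":172,"gripper":0.4}])

```text
t: 15.02
position: [515.3, -116.0, 215.4]
tcp_rot: [[-0.068, 0.998, 0.009], [0.998, 0.068, -0.003], [-0.004, 0.008, -1.0]]
ft_force: [1.0, 0.8, -1.4]
opening: 0.547
finger_force: 41.4
```

>>> send_rows(series=[{"wx":0,"wy":0,"wz":0,"dx":10,"dy":55,"dz":0,"gripper":0.4},{"wx":0,"wy":0,"wz":0,"dx":20,"dy":110,"dz":0,"gripper":0.4},{"wx":0,"wy":0,"wz":0,"dx":30,"dy":165,"dz":0,"gripper":0.4},{"wx":0,"wy":0,"wz":0,"dx":40,"dy":220,"dz":0,"gripper":0.4},{"wx":0,"wy":0,"wz":0,"dx":50,"dy":275,"dz":0,"gripper":0.4}])

```text
t: 15.65
position: [563.0, 162.3, 209.8]
tcp_rot: [[-0.071, 0.997, 0.0], [0.997, 0.071, -0.0], [-0.0, -0.0, -1.0]]
ft_force: [1.1, -0.5, -0.5]
opening: 0.55
finger_force: 41.4
```

>>> send_rows(series=[{"wx":0,"wy":0,"wz":0,"dx":5,"dy":50,"dz":0,"gripper":0.4},{"wx":0,"wy":0,"wz":0,"dx":10,"dy":96,"dz":0,"gripper":0.4},{"wx":0,"wy":0,"wz":0,"dx":10,"dy":96,"dz":-20,"gripper":0.4},{"wx":0,"wy":0,"wz":0,"dx":10,"dy":96,"dz":-45,"gripper":0.4},{"wx":0,"wy":0,"wz":0,"dx":10,"dy":96,"dz":-60,"gripper":0.4}])

```text
t: 16.27
position: [571.8, 255.3, 147.1]
tcp_rot: [[-0.071, 0.997, -0.004], [0.997, 0.071, -0.002], [-0.001, -0.004, -1.0]]
ft_force: [1.0, -1.3, -2.1]
opening: 0.55
finger_force: 41.4
```

>>> send_rows(series=[{"wx":0,"wy":0,"wz":0,"dx":0,"dy":0,"dz":0,"gripper":0.4}])

```text
t: 16.4
position: [571.8, 255.3, 147.5]
tcp_rot: [[-0.07, 0.998, -0.004], [0.998, 0.07, -0.002], [-0.001, -0.004, -1.0]]
ft_force: [-0.2, 0.1, -1.2]
opening: 0.549
finger_force: 41.4
```

>>> send_rows(series=[{"wx":0,"wy":0,"wz":0,"dx":1,"dy":1,"dz":-8,"gripper":0.4},{"wx":0,"wy":0,"wz":0,"dx":1,"dy":1,"dz":-14,"gripper":0.4},{"wx":0,"wy":0,"wz":0,"dx":1,"dy":1,"dz":-18,"gripper":0.4},{"wx":0,"wy":0,"wz":0,"dx":1,"dy":1,"dz":-18,"gripper":0.4}])

```text
t: 16.9
position: [573.8, 257.5, 131.5]
tcp_rot: [[-0.071, 0.997, -0.001], [0.997, 0.071, -0.0], [-0.0, -0.001, -1.0]]
ft_force: [0.5, -0.1, -0.7]
opening: 0.546
finger_force: 41.4
```

>>> send_rows(series=[{"wx":0,"wy":0,"wz":0,"dx":-0.5,"dy":0,"dz":-2,"gripper":0.4},{"wx":0,"wy":0,"wz":0,"dx":-0.5,"dy":0,"dz":-4,"gripper":0.4},{"wx":0,"wy":0,"wz":0,"dx":-0.5,"dy":0,"dz":-4,"gripper":0.4}])

```text
t: 17.27
position: [573.5, 257.5, 127.9]
tcp_rot: [[-0.071, 0.997, 0.0], [0.997, 0.071, -0.0], [-0.0, 0.0, -1.0]]
ft_force: [0.2, 0.4, -0.8]
opening: 0.55
finger_force: 41.3
```

>>> send_rows(series=[{"wx":0,"wy":0,"wz":0,"dx":0,"dy":0,"dz":-1,"gripper":0.4},{"wx":0,"wy":0,"wz":0,"dx":0,"dy":0,"dz":-1.5,"gripper":0.4},{"wx":0,"wy":0,"wz":0,"dx":0,"dy":0,"dz":-1.5,"gripper":0.4}])

```text
t: 17.65
position: [573.7, 257.7, 127.7]
tcp_rot: [[-0.071, 0.997, 0.0], [0.997, 0.071, 0.0], [0.0, 0.0, -1.0]]
ft_force: [-2.6, -0.3, 5.8]
opening: 0.544
finger_force: 41.9
```

The jar is seated. I'll release it and fetch the jar at (600,-155).

>>> send_rows(series=[{"wx":0,"wy":0,"wz":0,"dx":0,"dy":0,"dz":0,"gripper":0.8},{"wx":0,"wy":0,"wz":0,"dx":0,"dy":0,"dz":0,"gripper":0.8},{"wx":0,"wy":0,"wz":0,"dx":0,"dy":0,"dz":20,"gripper":0.8},{"wx":0,"wy":0,"wz":0,"dx":0,"dy":0,"dz":60,"gripper":0.8},{"wx":0,"wy":0,"wz":0,"dx":2,"dy":-50,"dz":80,"gripper":0.8}])

```text
t: 18.27
position: [576.9, 209.4, 210.8]
tcp_rot: [[-0.076, 0.997, 0.005], [0.997, 0.076, 0.002], [0.002, 0.006, -1.0]]
ft_force: [1.0, -0.3, 0.0]
opening: 0.796
finger_force: 0.0
```

>>> send_rows(series=[{"wx":0,"wy":0,"wz":0,"dx":4,"dy":-60,"dz":0,"gripper":0.8},{"wx":0,"wy":0,"wz":0,"dx":8,"dy":-120,"dz":0,"gripper":0.8},{"wx":0,"wy":0,"wz":0,"dx":12,"dy":-180,"dz":0,"gripper":0.8},{"wx":0,"wy":0,"wz":0,"dx":16,"dy":-240,"dz":0,"gripper":0.8},{"wx":0,"wy":0,"wz":0,"dx":20,"dy":-300,"dz":0,"gripper":0.8}])

```text
t: 18.9
position: [595.9, -94.6, 208.3]
tcp_rot: [[-0.071, 0.997, 0.003], [0.997, 0.071, -0.001], [-0.001, 0.002, -1.0]]
ft_force: [0.8, -0.2, 0.1]
opening: 0.801
finger_force: 0.0
```

>>> send_rows(series=[{"wx":0,"wy":0,"wz":0,"dx":3,"dy":-40,"dz":-30,"gripper":0.8},{"wx":0,"wy":0,"wz":0,"dx":4,"dy":-62,"dz":-70,"gripper":0.8},{"wx":0,"wy":0,"wz":0,"dx":4,"dy":-62,"dz":-110,"gripper":0.8},{"wx":0,"wy":0,"wz":0,"dx":4,"dy":-62,"dz":-110,"gripper":0.8}])

```text
t: 19.4
position: [597.2, -154.1, 93.5]
tcp_rot: [[-0.071, 0.997, -0.006], [0.997, 0.071, 0.002], [0.003, -0.006, -1.0]]
ft_force: [-0.8, 0.4, 0.3]
opening: 0.798
finger_force: 0.0
```

Run:
```python
from h import *
s=read_state();print(s['position'],s['ft_force'])
for x in jars()[0]: print(x)
```

```text
[ 597.17316325 -154.10595554   93.45653532] [-0.83896532  0.41365787  0.31882233]
([574.6, -279.7, 73.1], np.float64(4.7), [424.0, 225.0], [372.0, 295.0])
```

>>> send_rows(series=[{"wx":0,"wy":0,"wz":0,"dx":1,"dy":0,"dz":-25,"gripper":0.8},{"wx":0,"wy":0,"wz":0,"dx":1,"dy":0,"dz":-45,"gripper":0.8},{"wx":0,"wy":0,"wz":0,"dx":1,"dy":0,"dz":-59,"gripper":0.8},{"wx":0,"wy":0,"wz":0,"dx":1,"dy":0,"dz":-59,"gripper":0.7},{"wx":0,"wy":0,"wz":0,"dx":1,"dy":0,"dz":-59,"gripper":0.4}])

```text
t: 20.23
position: [600.9, -154.7, 38.0]
tcp_rot: [[-0.071, 0.997, 0.001], [0.997, 0.071, -0.0], [-0.0, 0.001, -1.0]]
ft_force: [0.5, -0.3, -1.1]
opening: 0.547
finger_force: 41.2
```

>>> send_rows(series=[{"wx":0,"wy":0,"wz":0,"dx":0,"dy":0,"dz":0,"gripper":0.4},{"wx":0,"wy":0,"wz":0,"dx":0,"dy":0,"dz":0,"gripper":0.4},{"wx":0,"wy":0,"wz":0,"dx":0,"dy":0,"dz":0,"gripper":0.4}])

```text
t: 20.6
position: [600.9, -154.6, 37.9]
tcp_rot: [[-0.071, 0.997, 0.001], [0.997, 0.071, -0.0], [-0.0, 0.001, -1.0]]
ft_force: [0.1, -0.8, 0.4]
opening: 0.55
finger_force: 41.2
```

>>> send_rows(series=[{"wx":0,"wy":0,"wz":0,"dx":0,"dy":0,"dz":20,"gripper":0.4},{"wx":0,"wy":0,"wz":0,"dx":0,"dy":0,"dz":60,"gripper":0.4},{"wx":0,"wy":0,"wz":0,"dx":0,"dy":0,"dz":115,"gripper":0.4},{"wx":0,"wy":0,"wz":0,"dx":0,"dy":10,"dz":165,"gripper":0.4},{"wx":0,"wy":0,"wz":0,"dx":-4,"dy":50,"dz":172,"gripper":0.4}])

```text
t: 21.22
position: [599.4, -106.0, 217.1]
tcp_rot: [[-0.069, 0.998, 0.011], [0.998, 0.069, -0.003], [-0.004, 0.011, -1.0]]
ft_force: [-0.1, 0.8, -1.4]
opening: 0.546
finger_force: 41.5
```

>>> send_rows(series=[{"wx":0,"wy":0,"wz":0,"dx":-4,"dy":55,"dz":0,"gripper":0.4},{"wx":0,"wy":0,"wz":0,"dx":-8,"dy":110,"dz":0,"gripper":0.4},{"wx":0,"wy":0,"wz":0,"dx":-12,"dy":165,"dz":0,"gripper":0.4},{"wx":0,"wy":0,"wz":0,"dx":-16,"dy":220,"dz":0,"gripper":0.4},{"wx":0,"wy":0,"wz":0,"dx":-20,"dy":275,"dz":0,"gripper":0.4}])

```text
t: 21.85
position: [576.2, 172.3, 210.9]
tcp_rot: [[-0.071, 0.997, 0.002], [0.997, 0.071, 0.0], [0.0, 0.002, -1.0]]
ft_force: [0.4, -0.0, -1.3]
opening: 0.547
finger_force: 41.5
```

>>> send_rows(series=[{"wx":0,"wy":0,"wz":0,"dx":0,"dy":30,"dz":0,"gripper":0.4},{"wx":0,"wy":0,"wz":0,"dx":0,"dy":30,"dz":-20,"gripper":0.4},{"wx":0,"wy":0,"wz":0,"dx":0,"dy":30,"dz":-45,"gripper":0.4},{"wx":0,"wy":0,"wz":0,"dx":0,"dy":30,"dz":-65,"gripper":0.4},{"wx":0,"wy":0,"wz":0,"dx":0,"dy":30,"dz":-73,"gripper":0.4}])

```text
t: 22.48
position: [575.5, 199.4, 134.2]
tcp_rot: [[-0.07, 0.998, -0.003], [0.998, 0.07, -0.001], [-0.001, -0.003, -1.0]]
ft_force: [0.3, -0.3, -0.7]
opening: 0.544
finger_force: 41.5
```

>>> send_rows(series=[{"wx":0,"wy":0,"wz":0,"dx":0,"dy":0,"dz":0,"gripper":0.4}])

```text
t: 22.6
position: [576.3, 199.9, 135.7]
tcp_rot: [[-0.071, 0.997, -0.001], [0.997, 0.071, -0.0], [-0.0, -0.001, -1.0]]
ft_force: [0.1, 0.1, -1.5]
opening: 0.549
finger_force: 41.5
```

>>> send_rows(series=[{"wx":0,"wy":0,"wz":0,"dx":0.5,"dy":0.5,"dz":-4,"gripper":0.4},{"wx":0,"wy":0,"wz":0,"dx":0.5,"dy":0.5,"dz":-7,"gripper":0.4},{"wx":0,"wy":0,"wz":0,"dx":0.5,"dy":0.5,"dz":-8.5,"gripper":0.4},{"wx":0,"wy":0,"wz":0,"dx":0.5,"dy":0.5,"dz":-8.5,"gripper":0.4}])

```text
t: 23.1
position: [577.3, 201.1, 128.8]
tcp_rot: [[-0.071, 0.997, 0.001], [0.997, 0.071, 0.0], [0.0, 0.001, -1.0]]
ft_force: [-0.8, -0.6, 3.3]
opening: 0.549
finger_force: 41.8
```

>>> send_rows(series=[{"wx":0,"wy":0,"wz":0,"dx":0,"dy":0,"dz":0,"gripper":0.8},{"wx":0,"wy":0,"wz":0,"dx":0,"dy":0,"dz":0,"gripper":0.8},{"wx":0,"wy":0,"wz":0,"dx":0,"dy":0,"dz":20,"gripper":0.8},{"wx":0,"wy":0,"wz":0,"dx":0,"dy":0,"dz":60,"gripper":0.8},{"wx":0,"wy":0,"wz":0,"dx":-2,"dy":-50,"dz":80,"gripper":0.8}])

```text
t: 23.72
position: [576.6, 152.7, 212.3]
tcp_rot: [[-0.076, 0.997, 0.006], [0.997, 0.076, 0.001], [0.001, 0.006, -1.0]]
ft_force: [1.2, -0.2, 0.4]
opening: 0.8
finger_force: 0.0
```

>>> send_rows(series=[{"wx":0,"wy":0,"wz":0,"dx":-11,"dy":-60,"dz":0,"gripper":0.8},{"wx":0,"wy":0,"wz":0,"dx":-22,"dy":-120,"dz":0,"gripper":0.8},{"wx":0,"wy":0,"wz":0,"dx":-33,"dy":-180,"dz":0,"gripper":0.8},{"wx":0,"wy":0,"wz":0,"dx":-44,"dy":-240,"dz":0,"gripper":0.8},{"wx":0,"wy":0,"wz":0,"dx":-55,"dy":-300,"dz":0,"gripper":0.8}])

```text
t: 24.35
position: [519.9, -151.0, 209.8]
tcp_rot: [[-0.072, 0.997, 0.003], [0.997, 0.072, -0.001], [-0.001, 0.003, -1.0]]
ft_force: [0.2, 0.8, -0.2]
opening: 0.804
finger_force: 0.0
```

>>> send_rows(series=[{"wx":0,"wy":0,"wz":0,"dx":-12,"dy":-55,"dz":0,"gripper":0.8},{"wx":0,"wy":0,"wz":0,"dx":-24,"dy":-109,"dz":-20,"gripper":0.8},{"wx":0,"wy":0,"wz":0,"dx":-25,"dy":-109,"dz":-60,"gripper":0.8},{"wx":0,"wy":0,"wz":0,"dx":-25,"dy":-109,"dz":-100,"gripper":0.8},{"wx":0,"wy":0,"wz":0,"dx":-25,"dy":-109,"dz":-110,"gripper":0.8}])

```text
t: 24.98
position: [493.7, -257.4, 96.0]
tcp_rot: [[-0.071, 0.997, -0.003], [0.997, 0.071, 0.002], [0.002, -0.003, -1.0]]
ft_force: [0.4, 0.6, 0.4]
opening: 0.8
finger_force: 0.0
```

>>> send_rows(series=[{"wx":0,"wy":0,"wz":0,"dx":0,"dy":0,"dz":0,"gripper":0.8}])

```text
t: 25.1
position: [495.4, -258.1, 98.7]
tcp_rot: [[-0.072, 0.997, 0.0], [0.997, 0.072, -0.0], [-0.0, 0.0, -1.0]]
ft_force: [0.3, -0.5, 0.5]
opening: 0.801
finger_force: 0.0
```

Run:
```python
from h import *
st=snapshot('top');ss=snapshot('side')
print([np.round(d,0) for d in (proj(ss,(495,-258,62)),proj(ss,(584,-270,62)),proj(st,(584,-270,62)))])
cv2.imwrite('pics/d.png',np.hstack([cv2.resize(st['frame'][160:290,160:470,::-1],(480,400))[:,:,:],cv2.resize(ss['frame'][120:380,170:430,::-1],(320,400))]))
```

```text
[array([342., 310.]), array([372., 292.]), array([419., 223.])]
```

View pics/d.png

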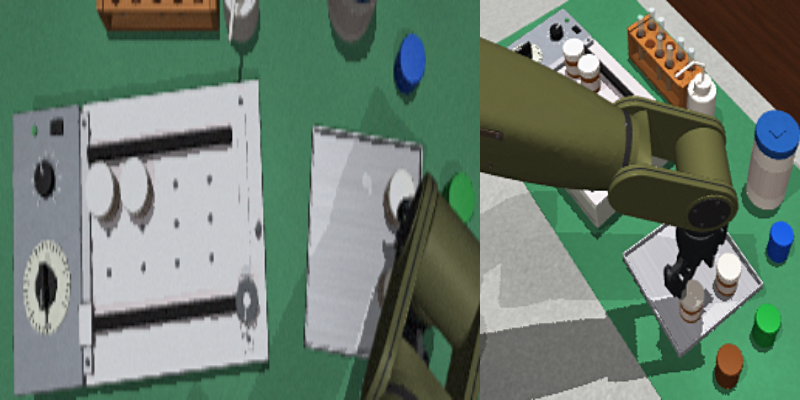

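The picture shows two jars standing in the row at panel (103,190) and (137,180), the bar open, and the gripper above the third jar. I'll grip that one.

>>> send_rows(series=[{"wx":0,"wy":0,"wz":0,"dx":0,"dy":0,"dz":-25,"gripper":0.8},{"wx":0,"wy":0,"wz":0,"dx":0,"dy":0,"dz":-45,"gripper":0.8},{"wx":0,"wy":0,"wz":0,"dx":0,"dy":0,"dz":-61,"gripper":0.8},{"wx":0,"wy":0,"wz":0,"dx":0,"dy":0,"dz":-61,"gripper":0.7},{"wx":0,"wy":0,"wz":0,"dx":0,"dy":0,"dz":-61,"gripper":0.4}])

```text
t: 25.82
position: [495.4, -258.3, 37.4]
tcp_rot: [[-0.071, 0.997, 0.0], [0.997, 0.071, -0.0], [-0.001, 0.0, -1.0]]
ft_force: [0.4, -0.4, -0.9]
opening: 0.547
finger_force: 41.1
```

>>> send_rows(series=[{"wx":0,"wy":0,"wz":0,"dx":0,"dy":0,"dz":0,"gripper":0.4},{"wx":0,"wy":0,"wz":0,"dx":0,"dy":0,"dz":0,"gripper":0.4},{"wx":0,"wy":0,"wz":0,"dx":0,"dy":0,"dz":0,"gripper":0.4}])

```text
t: 26.2
position: [495.3, -258.1, 37.2]
tcp_rot: [[-0.071, 0.997, 0.001], [0.997, 0.071, -0.0], [-0.0, 0.001, -1.0]]
ft_force: [-0.7, 1.0, -0.1]
opening: 0.546
finger_force: 41.1
```

>>> send_rows(series=[{"wx":0,"wy":0,"wz":0,"dx":0,"dy":0,"dz":20,"gripper":0.4},{"wx":0,"wy":0,"wz":0,"dx":0,"dy":0,"dz":60,"gripper":0.4},{"wx":0,"wy":0,"wz":0,"dx":0,"dy":0,"dz":115,"gripper":0.4},{"wx":0,"wy":0,"wz":0,"dx":0,"dy":10,"dz":165,"gripper":0.4},{"wx":0,"wy":0,"wz":0,"dx":10,"dy":50,"dz":172,"gripper":0.4}])

```text
t: 26.82
position: [507.4, -210.0, 216.3]
tcp_rot: [[-0.068, 0.998, 0.01], [0.998, 0.068, -0.006], [-0.006, 0.01, -1.0]]
ft_force: [0.7, 0.5, -1.2]
opening: 0.549
finger_force: 41.5
```

>>> send_rows(series=[{"wx":0,"wy":0,"wz":0,"dx":12,"dy":55,"dz":0,"gripper":0.4},{"wx":0,"wy":0,"wz":0,"dx":24,"dy":110,"dz":0,"gripper":0.4},{"wx":0,"wy":0,"wz":0,"dx":36,"dy":165,"dz":0,"gripper":0.4},{"wx":0,"wy":0,"wz":0,"dx":48,"dy":220,"dz":0,"gripper":0.4},{"wx":0,"wy":0,"wz":0,"dx":60,"dy":275,"dz":0,"gripper":0.4}])

```text
t: 27.45
position: [565.3, 68.9, 210.6]
tcp_rot: [[-0.071, 0.997, 0.002], [0.997, 0.071, -0.0], [-0.0, 0.002, -1.0]]
ft_force: [0.3, -0.7, -2.0]
opening: 0.553
finger_force: 41.5
```

>>> send_rows(series=[{"wx":0,"wy":0,"wz":0,"dx":10,"dy":50,"dz":0,"gripper":0.4},{"wx":0,"wy":0,"wz":0,"dx":16,"dy":78,"dz":0,"gripper":0.4},{"wx":0,"wy":0,"wz":0,"dx":16,"dy":78,"dz":-25,"gripper":0.4},{"wx":0,"wy":0,"wz":0,"dx":16,"dy":78,"dz":-55,"gripper":0.4},{"wx":0,"wy":0,"wz":0,"dx":16,"dy":78,"dz":-72,"gripper":0.4}])

```text
t: 28.08
position: [580.4, 145.1, 136.2]
tcp_rot: [[-0.072, 0.997, -0.001], [0.997, 0.072, -0.0], [-0.0, -0.001, -1.0]]
ft_force: [0.4, -0.2, -1.2]
opening: 0.552
finger_force: 41.4
```

>>> send_rows(series=[{"wx":0,"wy":0,"wz":0,"dx":0,"dy":0,"dz":0,"gripper":0.4},{"wx":0,"wy":0,"wz":0,"dx":0,"dy":0,"dz":0,"gripper":0.4}])

```text
t: 28.32
position: [581.9, 145.0, 138.5]
tcp_rot: [[-0.071, 0.997, 0.002], [0.997, 0.071, 0.0], [0.0, 0.002, -1.0]]
ft_force: [0.1, 0.1, -1.0]
opening: 0.549
finger_force: 41.5
```

>>> send_rows(series=[{"wx":0,"wy":0,"wz":0,"dx":-0.5,"dy":0,"dz":-4,"gripper":0.4},{"wx":0,"wy":0,"wz":0,"dx":-0.5,"dy":0,"dz":-7,"gripper":0.4},{"wx":0,"wy":0,"wz":0,"dx":-0.5,"dy":0,"dz":-10,"gripper":0.4},{"wx":0,"wy":0,"wz":0,"dx":-0.5,"dy":0,"dz":-10,"gripper":0.4}])

```text
t: 28.82
position: [580.7, 145.1, 128.2]
tcp_rot: [[-0.071, 0.997, 0.0], [0.997, 0.071, 0.0], [0.0, 0.0, -1.0]]
ft_force: [-2.8, -0.1, 4.6]
opening: 0.545
finger_force: 41.8
```

>>> send_rows(series=[{"wx":0,"wy":0,"wz":0,"dx":0,"dy":0,"dz":0,"gripper":0.8},{"wx":0,"wy":0,"wz":0,"dx":0,"dy":0,"dz":0,"gripper":0.8},{"wx":0,"wy":0,"wz":0,"dx":0,"dy":0,"dz":20,"gripper":0.8},{"wx":0,"wy":0,"wz":0,"dx":0,"dy":0,"dz":60,"gripper":0.8},{"wx":0,"wy":0,"wz":0,"dx":0,"dy":-50,"dz":80,"gripper":0.8}])

```text
t: 29.45
position: [582.1, 96.6, 211.3]
tcp_rot: [[-0.076, 0.997, 0.006], [0.997, 0.076, 0.001], [0.001, 0.006, -1.0]]
ft_force: [0.9, -1.0, 0.0]
opening: 0.797
finger_force: 0.0
```

>>> send_rows(series=[{"wx":0,"wy":0,"wz":0,"dx":0,"dy":-60,"dz":0,"gripper":0.8},{"wx":0,"wy":0,"wz":0,"dx":1,"dy":-120,"dz":0,"gripper":0.8},{"wx":0,"wy":0,"wz":0,"dx":1,"dy":-180,"dz":0,"gripper":0.8},{"wx":0,"wy":0,"wz":0,"dx":2,"dy":-240,"dz":0,"gripper":0.8},{"wx":0,"wy":0,"wz":0,"dx":2,"dy":-300,"dz":0,"gripper":0.8}])

```text
t: 30.08
position: [582.8, -207.1, 208.8]
tcp_rot: [[-0.071, 0.997, 0.002], [0.997, 0.071, -0.001], [-0.001, 0.002, -1.0]]
ft_force: [0.1, 0.3, 0.0]
opening: 0.796
finger_force: 0.0
```

>>> send_rows(series=[{"wx":0,"wy":0,"wz":0,"dx":0,"dy":-45,"dz":0,"gripper":0.8},{"wx":0,"wy":0,"wz":0,"dx":1,"dy":-65,"dz":-25,"gripper":0.8},{"wx":0,"wy":0,"wz":0,"dx":1,"dy":-65,"dz":-65,"gripper":0.8},{"wx":0,"wy":0,"wz":0,"dx":1,"dy":-65,"dz":-105,"gripper":0.8},{"wx":0,"wy":0,"wz":0,"dx":1,"dy":-65,"dz":-110,"gripper":0.8}])

```text
t: 30.7
position: [581.7, -269.1, 94.2]
tcp_rot: [[-0.071, 0.997, -0.005], [0.997, 0.071, 0.003], [0.003, -0.005, -1.0]]
ft_force: [0.3, -0.4, -0.0]
opening: 0.802
finger_force: 0.0
```

>>> send_rows(series=[{"wx":0,"wy":0,"wz":0,"dx":0,"dy":0,"dz":0,"gripper":0.8},{"wx":0,"wy":0,"wz":0,"dx":0,"dy":0,"dz":0,"gripper":0.8}])

```text
t: 30.95
position: [585.1, -270.7, 99.9]
tcp_rot: [[-0.072, 0.997, 0.004], [0.997, 0.072, -0.002], [-0.003, 0.004, -1.0]]
ft_force: [-0.1, -0.7, 0.2]
opening: 0.8
finger_force: 0.0
```

Run:
```python
from h import *
s=snapshot('side');t=snapshot('top')
f=s['frame'].astype(int);m=(f.min(2)>150)&(f.max(2)-f.min(2)<40)
u0,v0=map(int,proj(s,(584,-270,62)))
# bright blob near the expected cap
v,u=np.nonzero(m[v0-18:v0+18,u0-18:u0+18]);print(u0,v0,len(u),u.mean()+u0-18 if len(u) else 0,v.mean()+v0-18 if len(u) else 0)
cv2.imwrite('pics/e.png',np.hstack([cv2.resize(x['frame'][b:b+100,a:a+100,::-1],(400,400)) for x,a,b in((s,u0-50,v0-50),(t,369,173))]))
```

```text
372 292 198 375.7979797979798 295.95959595959596
```

View pics/e.png

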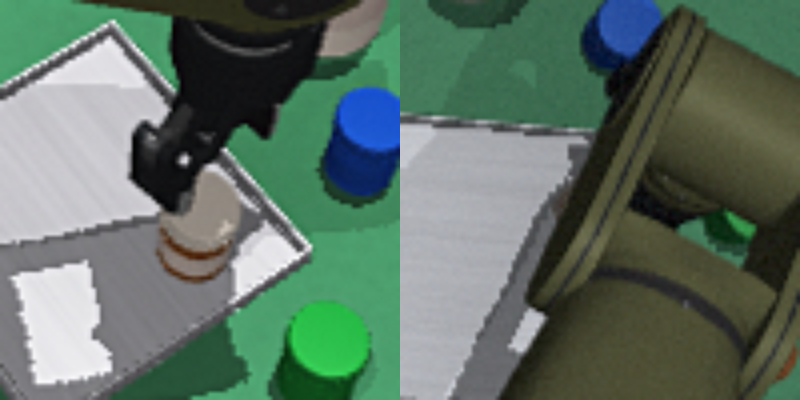

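The last jar stands where expected, at side-crop (200,225), under the fingers. I'll grip it.

>>> send_rows(series=[{"wx":0,"wy":0,"wz":0,"dx":0,"dy":0.5,"dz":-25,"gripper":0.8},{"wx":0,"wy":0,"wz":0,"dx":0,"dy":0.5,"dz":-45,"gripper":0.8},{"wx":0,"wy":0,"wz":0,"dx":0,"dy":0.5,"dz":-61,"gripper":0.8},{"wx":0,"wy":0,"wz":0,"dx":0,"dy":0.5,"dz":-61,"gripper":0.7},{"wx":0,"wy":0,"wz":0,"dx":0,"dy":0.5,"dz":-61,"gripper":0.4}])

```text
t: 31.68
position: [583.9, -269.7, 36.4]
tcp_rot: [[-0.071, 0.997, 0.001], [0.997, 0.071, -0.0], [-0.0, 0.0, -1.0]]
ft_force: [0.8, -1.0, 0.0]
opening: 0.549
finger_force: 41.1
```

>>> send_rows(series=[{"wx":0,"wy":0,"wz":0,"dx":0,"dy":0,"dz":0,"gripper":0.4},{"wx":0,"wy":0,"wz":0,"dx":0,"dy":0,"dz":0,"gripper":0.4},{"wx":0,"wy":0,"wz":0,"dx":0,"dy":0,"dz":0,"gripper":0.4}])

```text
t: 32.05
position: [583.7, -269.5, 36.1]
tcp_rot: [[-0.071, 0.997, 0.0], [0.997, 0.071, -0.0], [-0.0, 0.0, -1.0]]
ft_force: [1.0, -0.2, 0.4]
opening: 0.55
finger_force: 41.1
```

>>> send_rows(series=[{"wx":0,"wy":0,"wz":0,"dx":0,"dy":0,"dz":20,"gripper":0.4},{"wx":0,"wy":0,"wz":0,"dx":0,"dy":0,"dz":60,"gripper":0.4},{"wx":0,"wy":0,"wz":0,"dx":0,"dy":0,"dz":115,"gripper":0.4},{"wx":0,"wy":0,"wz":0,"dx":0,"dy":10,"dz":165,"gripper":0.4},{"wx":0,"wy":0,"wz":0,"dx":1,"dy":50,"dz":172,"gripper":0.4}])

```text
t: 32.67
position: [587.2, -221.6, 216.1]
tcp_rot: [[-0.069, 0.998, 0.011], [0.998, 0.069, -0.006], [-0.006, 0.011, -1.0]]
ft_force: [0.8, 0.9, -1.3]
opening: 0.548
finger_force: 41.3
```

>>> send_rows(series=[{"wx":0,"wy":0,"wz":0,"dx":0,"dy":55,"dz":0,"gripper":0.4},{"wx":0,"wy":0,"wz":0,"dx":0,"dy":110,"dz":0,"gripper":0.4},{"wx":0,"wy":0,"wz":0,"dx":0,"dy":165,"dz":0,"gripper":0.4},{"wx":0,"wy":0,"wz":0,"dx":0,"dy":220,"dz":0,"gripper":0.4},{"wx":0,"wy":0,"wz":0,"dx":0,"dy":275,"dz":0,"gripper":0.4}])

```text
t: 33.3
position: [584.6, 57.3, 209.8]
tcp_rot: [[-0.071, 0.997, 0.002], [0.997, 0.071, -0.0], [-0.0, 0.002, -1.0]]
ft_force: [0.9, -0.6, -0.1]
opening: 0.552
finger_force: 41.3
```

>>> send_rows(series=[{"wx":0,"wy":0,"wz":0,"dx":0,"dy":33.5,"dz":0,"gripper":0.4},{"wx":0,"wy":0,"wz":0,"dx":0,"dy":33.5,"dz":-20,"gripper":0.4},{"wx":0,"wy":0,"wz":0,"dx":0,"dy":33.5,"dz":-45,"gripper":0.4},{"wx":0,"wy":0,"wz":0,"dx":0,"dy":33.5,"dz":-65,"gripper":0.4},{"wx":0,"wy":0,"wz":0,"dx":0,"dy":33.5,"dz":-72,"gripper":0.4}])

```text
t: 33.92
position: [583.4, 88.1, 133.8]
tcp_rot: [[-0.07, 0.998, -0.003], [0.998, 0.07, -0.0], [-0.0, -0.003, -1.0]]
ft_force: [0.4, -0.2, -1.1]
opening: 0.549
finger_force: 41.3
```

>>> send_rows(series=[{"wx":0,"wy":0,"wz":0,"dx":0,"dy":0,"dz":0,"gripper":0.4},{"wx":0,"wy":0,"wz":0,"dx":0,"dy":0,"dz":0,"gripper":0.4}])

```text
t: 34.17
position: [585.3, 88.8, 136.9]
tcp_rot: [[-0.071, 0.997, 0.002], [0.997, 0.071, 0.0], [-0.0, 0.002, -1.0]]
ft_force: [0.4, -0.0, -0.5]
opening: 0.549
finger_force: 41.3
```

>>> send_rows(series=[{"wx":0,"wy":0,"wz":0,"dx":-0.5,"dy":0,"dz":-4,"gripper":0.4},{"wx":0,"wy":0,"wz":0,"dx":-0.5,"dy":0,"dz":-7,"gripper":0.4},{"wx":0,"wy":0,"wz":0,"dx":-0.5,"dy":0,"dz":-9.5,"gripper":0.4},{"wx":0,"wy":0,"wz":0,"dx":-0.5,"dy":0,"dz":-9.5,"gripper":0.4}])

```text
t: 34.67
position: [584.1, 89.1, 127.0]
tcp_rot: [[-0.071, 0.997, -0.0], [0.997, 0.071, -0.0], [-0.0, -0.0, -1.0]]
ft_force: [-2.3, 0.3, 3.6]
opening: 0.546
finger_force: 41.6
```

>>> send_rows(series=[{"wx":0,"wy":0,"wz":0,"dx":0,"dy":0,"dz":0,"gripper":0.8},{"wx":0,"wy":0,"wz":0,"dx":0,"dy":0,"dz":0,"gripper":0.8},{"wx":0,"wy":0,"wz":0,"dx":0,"dy":0,"dz":20,"gripper":0.8},{"wx":0,"wy":0,"wz":0,"dx":0,"dy":0,"dz":60,"gripper":0.8},{"wx":0,"wy":0,"wz":0,"dx":-45,"dy":-20,"dz":80,"gripper":0.75}])

```text
t: 35.3
position: [541.6, 69.3, 210.8]
tcp_rot: [[-0.073, 0.997, 0.006], [0.997, 0.073, 0.0], [-0.0, 0.006, -1.0]]
ft_force: [0.1, 0.2, 0.5]
opening: 0.749
finger_force: 0.0
```

>>> send_rows(series=[{"wx":0,"wy":0,"wz":0,"dx":-50,"dy":-30,"dz":0,"gripper":0.75},{"wx":0,"wy":0,"wz":0,"dx":-100,"dy":-55,"dz":0,"gripper":0.75},{"wx":0,"wy":0,"wz":0,"dx":-148,"dy":-59,"dz":0,"gripper":0.75},{"wx":0,"wy":0,"wz":0,"dx":-148,"dy":-59,"dz":0,"gripper":0.75}])

```text
t: 35.8
position: [389.3, 9.7, 207.5]
tcp_rot: [[-0.07, 0.998, 0.004], [0.998, 0.07, -0.0], [-0.001, 0.003, -1.0]]
ft_force: [0.5, 0.5, 0.4]
opening: 0.753
finger_force: 0.0
```

Run:
```python
from h import *
s=read_state();print(s['position'])
o,st,ss=jars()
for x in o:
    d=np.array(x[0][:2])-SH; print(x[0],x[1],'shaker',(np.cos(YAW)*d[0]+np.sin(YAW)*d[1]).round(1),(-np.sin(YAW)*d[0]+np.cos(YAW)*d[1]).round(1))
cv2.imwrite('pics/f.png',np.hstack([cv2.resize(st['frame'][160:290,160:340,::-1],(480,347)),cv2.resize(ss['frame'][120:280,170:330,::-1],(320,347))]))
```

```text
[389.33222785   9.73467798 207.52353348]
[585.8, 90.3, 142.2] 1.3 shaker 37.2 -117.0
[582.7, 146.5, 141.5] 2.1 shaker 38.3 -60.7
[578.1, 202.8, 141.6] 1.6 shaker 37.9 -4.2
```

View pics/f.png

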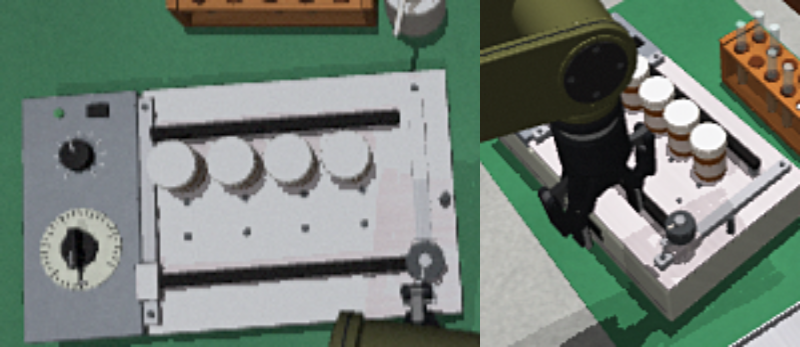

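All four jars stand in a row at about 38 mm shaker x, and the ring is at panel (425,262). I'll grip the ring and slide the bar home.

>>> send_rows(series=[{"wx":0,"wy":0,"wz":0,"dx":50,"dy":0,"dz":0,"gripper":0.75},{"wx":0,"wy":0,"wz":0,"dx":91,"dy":0,"dz":-15,"gripper":0.75},{"wx":0,"wy":0,"wz":0,"dx":91,"dy":0,"dz":-35,"gripper":0.75},{"wx":0,"wy":0,"wz":0,"dx":91,"dy":0,"dz":-45,"gripper":0.75},{"wx":0,"wy":0,"wz":0,"dx":91,"dy":0,"dz":-45,"gripper":0.75}])

```text
t: 36.62
position: [481.7, 10.2, 160.3]
tcp_rot: [[-0.072, 0.997, -0.002], [0.997, 0.072, 0.0], [0.0, -0.002, -1.0]]
ft_force: [0.1, 0.1, 0.8]
opening: 0.75
finger_force: 0.0
```

>>> send_rows(series=[{"wx":0,"wy":0,"wz":0,"dx":0,"dy":0,"dz":0,"gripper":0.75}])

```text
t: 36.75
position: [482.5, 10.0, 162.2]
tcp_rot: [[-0.072, 0.997, 0.001], [0.997, 0.072, -0.0], [-0.0, 0.001, -1.0]]
ft_force: [0.2, -0.2, 0.2]
opening: 0.751
finger_force: 0.0
```

>>> send_rows(series=[{"wx":0,"wy":0,"wz":0,"dx":-1,"dy":0,"dz":-18,"gripper":0.75},{"wx":0,"wy":0,"wz":0,"dx":-1,"dy":0,"dz":-37.5,"gripper":0.75},{"wx":0,"wy":0,"wz":0,"dx":-1,"dy":0,"dz":-37.5,"gripper":0.6},{"wx":0,"wy":0,"wz":0,"dx":-1,"dy":0,"dz":-37.5,"gripper":0.3},{"wx":0,"wy":0,"wz":0,"dx":-1,"dy":0,"dz":-37.5,"gripper":0.3}], squeeze=40)

```text
t: 37.38
position: [481.3, 10.0, 124.2]
tcp_rot: [[-0.071, 0.997, 0.001], [0.997, 0.071, 0.0], [-0.0, 0.001, -1.0]]
ft_force: [-0.2, 0.1, -3.5]
opening: 0.423
finger_force: 41.2
```

>>> send_rows(series=[{"wx":0,"wy":0,"wz":0,"dx":0,"dy":0,"dz":0,"gripper":0.3},{"wx":0,"wy":0,"wz":0,"dx":0,"dy":0,"dz":0,"gripper":0.3},{"wx":0,"wy":0,"wz":0,"dx":10,"dy":0.7,"dz":0,"gripper":0.3},{"wx":0,"wy":0,"wz":0,"dx":20,"dy":1.5,"dz":0,"gripper":0.3},{"wx":0,"wy":0,"wz":0,"dx":30,"dy":2.2,"dz":0,"gripper":0.3}])

```text
t: 38.0
position: [511.9, 12.4, 124.1]
tcp_rot: [[-0.071, 0.997, -0.0], [0.997, 0.071, 0.0], [0.0, -0.0, -1.0]]
ft_force: [-3.0, 1.2, 2.6]
opening: 0.427
finger_force: 41.7
```

Sliding well. Target x is about 567.

>>> send_rows(series=[{"wx":0,"wy":0,"wz":0,"dx":10,"dy":0.7,"dz":0,"gripper":0.3},{"wx":0,"wy":0,"wz":0,"dx":20,"dy":1.5,"dz":0,"gripper":0.3},{"wx":0,"wy":0,"wz":0,"dx":28,"dy":2.1,"dz":0,"gripper":0.3},{"wx":0,"wy":0,"wz":0,"dx":34,"dy":2.5,"dz":0,"gripper":0.3},{"wx":0,"wy":0,"wz":0,"dx":40,"dy":3,"dz":0,"gripper":0.3}])

```text
t: 38.62
position: [551.5, 15.5, 124.1]
tcp_rot: [[-0.071, 0.997, 0.0], [0.997, 0.071, 0.0], [0.0, 0.0, -1.0]]
ft_force: [-3.5, 3.0, 4.5]
opening: 0.431
finger_force: 41.9
```

>>> send_rows(series=[{"wx":0,"wy":0,"wz":0,"dx":5,"dy":0.4,"dz":0,"gripper":0.3},{"wx":0,"wy":0,"wz":0,"dx":10,"dy":0.7,"dz":0,"gripper":0.3},{"wx":0,"wy":0,"wz":0,"dx":15,"dy":1.1,"dz":0,"gripper":0.3},{"wx":0,"wy":0,"wz":0,"dx":17,"dy":1.2,"dz":0,"gripper":0.3},{"wx":0,"wy":0,"wz":0,"dx":17,"dy":1.2,"dz":0,"gripper":0.3}])

```text
t: 39.25
position: [567.0, 16.6, 124.1]
tcp_rot: [[-0.071, 0.997, -0.004], [0.997, 0.071, 0.0], [0.001, -0.003, -1.0]]
ft_force: [-7.7, 3.4, 8.2]
opening: 0.425
finger_force: 42.5
```

Run:
```python
from h import *
o,st,ss=jars()
for x in o:
    d=np.array(x[0][:2])-SH; print(x[0],x[1],'shaker',(np.cos(YAW)*d[0]+np.sin(YAW)*d[1]).round(1),(-np.sin(YAW)*d[0]+np.cos(YAW)*d[1]).round(1))
cv2.imwrite('pics/g.png',np.hstack([cv2.resize(st['frame'][160:290,160:340,::-1],(480,347)),cv2.resize(ss['frame'][120:280,170:330,::-1],(320,347))]))
```

```text
[588.7, 148.3, 140.2] 3.7 shaker 44.4 -59.4
[589.0, 210.1, 109.2] 2.0 shaker 49.3 2.3
```

View pics/g.png

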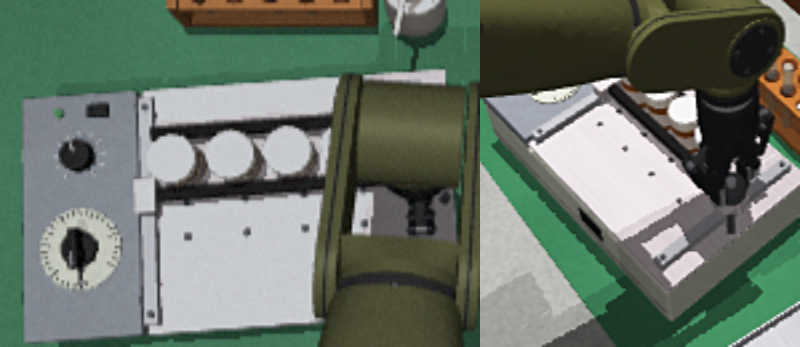

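The jars in view stand upright between the bars (caps at (172,158), (230,153), (291,148)). I'll turn the ring to its locked stop.

>>> send_rows(series=[{"wx":0,"wy":0,"wz":10,"dx":0,"dy":0,"dz":0,"gripper":0.3},{"wx":0,"wy":0,"wz":20,"dx":0,"dy":0,"dz":0,"gripper":0.3},{"wx":0,"wy":0,"wz":30,"dx":0,"dy":0,"dz":0,"gripper":0.3},{"wx":0,"wy":0,"wz":40,"dx":0,"dy":0,"dz":0,"gripper":0.3},{"wx":0,"wy":0,"wz":50,"dx":0,"dy":0,"dz":0,"gripper":0.3}])

```text
t: 40.08
position: [566.7, 16.6, 124.0]
tcp_rot: [[-0.813, 0.582, -0.004], [0.582, 0.813, 0.0], [0.003, -0.002, -1.0]]
ft_force: [-8.9, 3.0, 8.3]
opening: 0.427
finger_force: 42.4
```

>>> send_rows(series=[{"wx":0,"wy":0,"wz":7,"dx":0,"dy":0,"dz":0,"gripper":0.3},{"wx":0,"wy":0,"wz":13,"dx":0,"dy":0,"dz":0,"gripper":0.3},{"wx":0,"wy":0,"wz":17,"dx":0,"dy":0,"dz":0,"gripper":0.3},{"wx":0,"wy":0,"wz":17,"dx":0,"dy":0,"dz":0,"gripper":0.3}])

```text
t: 40.58
position: [568.0, 16.1, 124.0]
tcp_rot: [[-0.945, 0.326, -0.0], [0.326, 0.945, -0.0], [0.0, -0.0, -1.0]]
ft_force: [-3.7, 1.3, 5.1]
opening: 0.428
finger_force: 42.2
```

```bash
python3 -c "
from h import *
s=read_state();R=s['tcp_rot'];print(s['position'],np.arctan2(R[1,0],R[0,0]),s['wrist_torque'],s['effort'][5],s['ft_force'])"
```

```text
[568.00050357  16.05289232 124.01939932] 2.8091359069545794 [ 0.29222065  0.54870353 -0.69142064] -0.7744818180799484 [-3.69175925  1.2687123   5.05933581]
```

Torque is 0.69 N·m, so the ring is at its stop. I'll release and withdraw.

>>> send_rows(series=[{"wx":0,"wy":0,"wz":0,"dx":0,"dy":0,"dz":0,"gripper":0.7},{"wx":0,"wy":0,"wz":0,"dx":0,"dy":0,"dz":0,"gripper":0.7},{"wx":0,"wy":0,"wz":0,"dx":0,"dy":0,"dz":30,"gripper":0.75},{"wx":0,"wy":0,"wz":0,"dx":-10,"dy":0,"dz":75,"gripper":0.75},{"wx":0,"wy":0,"wz":0,"dx":-50,"dy":-40,"dz":100,"gripper":0.75}])

```text
t: 41.2
position: [519.6, -23.3, 226.6]
tcp_rot: [[-0.947, 0.321, 0.004], [0.321, 0.947, -0.001], [-0.004, 0.0, -1.0]]
ft_force: [-0.5, -1.7, 0.1]
opening: 0.751
finger_force: 0.0
```

>>> send_rows(series=[{"wx":0,"wy":0,"wz":0,"dx":-40,"dy":-40,"dz":0,"gripper":0.75},{"wx":0,"wy":0,"wz":0,"dx":-80,"dy":-80,"dz":10,"gripper":0.75},{"wx":0,"wy":0,"wz":0,"dx":-110,"dy":-120,"dz":20,"gripper":0.75},{"wx":0,"wy":0,"wz":0,"dx":-110,"dy":-170,"dz":20,"gripper":0.75},{"wx":0,"wy":0,"wz":0,"dx":-110,"dy":-200,"dz":20,"gripper":0.75}])

```text
t: 41.82
position: [407.5, -225.8, 244.1]
tcp_rot: [[-0.945, 0.326, 0.001], [0.326, 0.945, -0.002], [-0.001, -0.001, -1.0]]
ft_force: [0.3, 0.4, 0.8]
opening: 0.75
finger_force: 0.0
```

Run:
```python
from h import *
o,st,ss=jars()
for x in o:
    d=np.array(x[0][:2])-SH; print(x[0],x[1],'shaker',(np.cos(YAW)*d[0]+np.sin(YAW)*d[1]).round(1),(-np.sin(YAW)*d[0]+np.cos(YAW)*d[1]).round(1))
cv2.imwrite('pics/i.png',np.hstack([cv2.resize(st['frame'][130:290,160:340,::-1],(400,356)),cv2.resize(ss['frame'][120:280,170:350,::-1],(400,356))]))
```

```text
(no output)
```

View pics/i.png

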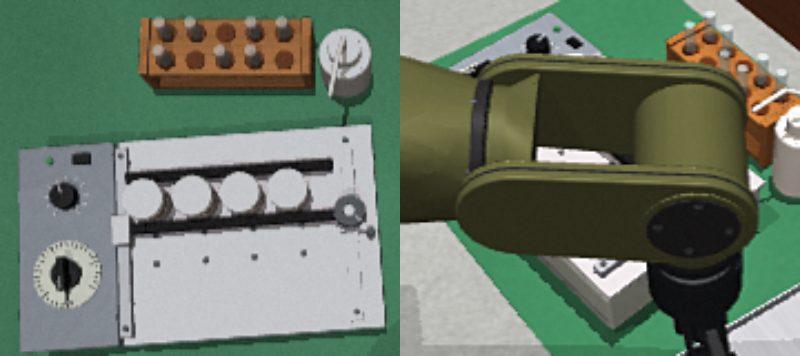

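The final view shows all four jars upright between the bars, the counter at zero, the speed dial and the other things on the bench unmoved, and the arm clear. I'm handing it in.

```bash
python3 -c "
from cell import *
print(job_done())"
```

```text
the job is handed in; nothing more can be done
None
```

The job is handed in, and no verdict came back. The counter is at zero, the four jars are clamped upright in the row, the bar is home and the ring is turned to its locked stop (judged by torque); in the last top view the dial, tube rack and wash bottle look unmoved, and the arm never went near the wipes canister, which was out of that frame.

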